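Sort the slide chambers back onto their warmers and lid the open one

ROBOT

A 6-joint arm with a two-finger parallel gripper is mounted at the origin on the work surface. World frame = base frame: x ahead of the robot, y to its left, z up, the work surface at z = 0. Lengths are in m, angles in rad, forces in N, time in s.
With the tool pointing down it reaches from about 0.25 to 0.8 m from the base axis. Payload 8.5 kg.
Tool frame: the origin (TCP) lies midway between the tips of the shut fingers; the grasp point (between the pads) lies 19 mm behind it (ctrl.pinch_z is the distance from the TCP to the grasp point, in m); z points along the fingers, y is the line along which they close (so a half turn about z gives the same grasp; the last joint's range is limited). The gripper opens to 85 mm and grips with 20 to 120 N. Pads are 22 mm wide; open, the fingers measure 114 mm over their backs; the gripper's body (76 mm by 85 mm) begins 54 mm behind the grasp point. The pads swing forward as they close: fully open they stand 13 mm farther back than shut.
Start: joints at [-1.114, 0.238, -0.013, 1.319, 0, 1.571], TCP at [0.232, -0.471, 0.231] pointing down, gripper open.
Joint ranges: [-2.66, 2.66], [-1.03, 1.9], [-1.14, 1.46], [-1.82, 2.27], [-1.45, 1.34], [-3.14, 3.14]. Speed limits (rad/s): [2.22, 2.22, 2.79, 3.14, 3.14, 3.14].

INTERFACE

Orientations are given as [roll, pitch, yaw] about the fixed x, y, z axes, in that order (R = Rz(yaw) Ry(pitch) Rx(roll)).
In Python, from station import ctrl gives the robot as it stands.
- The arm moves only by the tool jog_arm, never from a script. Its argument "motion" is a list of rows, each an object of numbers: "ax", "ay", "az": the turn, a rotation vector about the tool's x, y, z in degrees; "x", "y", "z": the shift along the tool's x, y, z in mm; "hand": the closure, from 0 (fully open) to 1 (shut). A call has 1 to 10 rows; each row shifts and turns the commanded pose from where the row before left it, along the tool's axes as they then stand; what a row does not reach is not made up. A row lasts 1/10 s, in which the tool goes at most 50 mm and 8.59 degrees, less where a joint would pass 70% of its speed; a pose out of reach is approached as far as the arm can. A call with a gripper value outside its range is refused whole. The fingers move at their own pace and stop on an object; the grip force is fixed at half the most. Time passes only in rows, so rows that do not move let the fingers close. It gives the time, the measured TCP pose, the force, the opening and the grip force at its end, in the units of the state.
- ctrl.observe(): the state, without advancing time (a new reading comes with each control period).
- ctrl.camera(name): name is "side" or "top" or "wrist"; returns a dict with "pixels" (384x512x3 uint8, red, green, blue), "fov_y" (degrees; the focal length in pixels is half the picture's height over the tangent of half this angle, whatever the lens; pixels are square), "cx", "cy" (the principal point, pixels), "eye" and "orientation" of the camera in the world; the wrist camera has in their place "hand_eye" (4x4, takes a point from camera to tool coordinates, whose origin is the TCP and whose axes are the flange's). Camera axes: x right, y up, looking along -z (the intrinsics and any distortion apply to the point x, -y, -z); pixel columns grow to the right and rows downward; lengths in m; the calibration is good to about 2 mm. A picture is of the moment at which its call begins: read the wrist's pose just before it. There is no depth.
- ctrl.close_job(): hands the job in; it is judged then, once.
The state is a dict: "time_s": time; "joints": joint angles; "joint_vel": joint speeds; "joint_efforts": joint torques, N m; "tool_pos": TCP position; "eef_rot": TCP orientation; "contact_force": force on the tool from outside, world axes, zero at the start; "torque": the same for the moment, N m; "finger_gap": finger opening in m; "grip_force": force on a finger pad.
Only numpy, scipy, OpenCV 4.12 (cv2) and the standard library are available. Lean on these libraries where they do the work, as an engineer would, in place of code of your own. Each camera call takes 0.05 s, during which the arm holds its last target. There are 200 camera calls.

TASK

The slide chambers got mixed up on the three warmers: put each one on the warmer with the strip of its own colour, flat on the plate, centred and square inside the raised rim, parking one on the empty steel tray when you need room. The yellow one stands open, so snap its loose lid fully home on it. Set things down instead of dropping them, keep the chambers level, and leave the reagent bottle and the tube rack where they are.

Things in the scene. Friction and masses are not known exactly. Their poses are not given: they have to be found in the camera images.
- chamber_yellow: Yellow slide chamber, open: two slides (fixed) show inside. Origin: centre of underside, x along its length, z up. Body 90 (x) x 60 (y) mm with upright sides to 23 mm (grip across y here). Above, to 36 mm, a 2 mm thick neck leans in to 87 x 57 at the rim. Mid-end (+x, -x) catches, sloped on top, 28 mm up, stand out to x 48.3. 0.09 to 0.16 kg. Starts on the red warmer.
- chamber_blue: Blue slide chamber, closed: its lid is on for good (one rigid piece). Origin: centre of underside, x along its length, z up. Body 90 (x) x 60 (y) mm, 23 high; from 23 to 39 mm up is the lid, 66 mm wide (y: grip it here), 96 long, 102 over the end clips. 0.12 to 0.22 kg. Alike after half a turn. It starts on the blue warmer (leave it) or on the yellow one.
- chamber_red: Red slide chamber, closed: its lid is on for good (one rigid piece). Origin: centre of underside, x along its length, z up. Body 90 (x) x 60 (y) mm, 23 high; from 23 to 39 mm up is the lid, 66 mm wide (y: grip it here), 96 long, 102 over the end clips. 0.12 to 0.22 kg. Alike after half a turn. It starts on the yellow warmer or on the blue one.
- lid_yellow: Loose yellow lid, open side down. Origin: centre of skirt's lower edge, x along length. 66 wide (y: grip here), 102 long over end clips, 16 high (13 skirt, 3 plate), 36 g. Fits the yellow chamber's neck either way round, 3 mm play at the rim. Laid on, it stops 7 mm high; 10 N (20 is safe) straight down on mid-top snaps the clips over the catches. Home: origin 23 mm over the chamber's, top 39.
- warmer_yellow: Slide warmer with yellow strip, fixed: white housing on black base. Origin: on the bench under the middle of its dark blue plate; z up. Plate 46 mm above it, 126 (x) x 92 (y) mm, framed by a white rim with its top at 50 mm. Housing 120 mm wide (y), from x -115 (panel; the yellow strip, 20 x 108 mm, lies at x -78) to x +75. Holds one chamber; the yellow one belongs here.
- warmer_blue: Slide warmer with blue strip, fixed: white housing on black base. Origin: on the bench under the middle of its dark blue plate; z up. Plate 46 mm above it, 126 (x) x 92 (y) mm, framed by a white rim with its top at 50 mm. Housing 120 mm wide (y), from x -115 (panel; the blue strip, 20 x 108 mm, lies at x -78) to x +75. Holds one chamber; the blue one belongs here.
- warmer_red: Slide warmer with red strip, fixed: white housing on black base. Origin: on the bench under the middle of its dark blue plate; z up. Plate 46 mm above it, 126 (x) x 92 (y) mm, framed by a white rim with its top at 50 mm. Housing 120 mm wide (y), from x -115 (panel; the red strip, 20 x 108 mm, lies at x -78) to x +75. Holds one chamber; the red one belongs here.
- tray: Shallow stainless-steel tray fixed to the bench, 160 (x) x 122 (y) mm, empty at the start: the free spot for parking a chamber. Origin: centre of its underside, on the bench; its inner floor (154 x 116 mm) is 2 mm above that, its rim top 6 mm.
- bottle: Bystander: white reagent bottle with green label, 60 mm across, 135 mm tall, loose, beyond the warmers. Origin: centre of its underside. Leave it alone.
- tube_rack: Bystander: white rack of capped tubes, 60 (x) x 110 (y) mm, 98 mm tall over the caps, loose, beyond the warmers. Origin: centre of its underside. Leave it alone.

How it is judged:
At the end, for the whole second after the job is handed in: Each chamber is flat (0.05 rad) on the plate of its own colour's warmer, centre within 14 mm, turned under 0.35 rad from it (either way round), height within 3 mm; yellow lid home on the yellow chamber (origin 21 to 25.5 mm above its, within 5 mm, 0.05 rad level, 0.08 rad aligned); all at rest (horizontal distance between chamber_yellow and warmer_yellow below 0.014 m and z of chamber_yellow in the frame of warmer_yellow between 0.043 and 0.049 m and angle between each of chamber_yellow, chamber_blue, chamber_red's own z axis and vertical below 0.05 rad and angle between the x axis of chamber_yellow and the x axis of warmer_yellow, either way round below 0.35 rad and linear speed of each of chamber_yellow, chamber_blue, chamber_red, lid_yellow below 0.02 m/s and horizontal distance between chamber_blue and warmer_blue below 0.014 m and z of chamber_blue in the frame of warmer_blue between 0.043 and 0.049 m and angle between the x axis of chamber_blue and the x axis of warmer_blue, either way round below 0.35 rad and horizontal distance between chamber_red and warmer_red below 0.014 m and z of chamber_red in the frame of warmer_red between 0.043 and 0.049 m and angle between the x axis of chamber_red and the x axis of warmer_red, either way round below 0.35 rad and z of lid_yellow in the frame of chamber_yellow between 0.021 and 0.0255 m and horizontal distance between lid_yellow and chamber_yellow below 0.005 m and angle between the z axis of lid_yellow and the z axis of chamber_yellow, either way round below 0.05 rad and angle between the x axis of lid_yellow and the x axis of chamber_yellow, either way round below 0.08 rad); the robot touches nothing.
It fails at once if a chamber or the loose lid is dropped or thrown (faster than 0.7 m/s while not in the gripper) ((linear speed of chamber_blue above 0.7 m/s and contact force between the fingers and chamber_blue below 0.1 N) or (linear speed of chamber_red above 0.7 m/s and contact force between the fingers and chamber_red below 0.1 N) or (linear speed of chamber_yellow above 0.7 m/s and contact force between the fingers and chamber_yellow below 0.1 N and contact force between the fingers and lid_yellow below 0.1 N) or (linear speed of lid_yellow above 0.7 m/s and contact force between the fingers and chamber_yellow below 0.1 N and contact force between the fingers and lid_yellow below 0.1 N)).
It fails at once if a chamber is tipped by more than 0.5 rad, so that its slides slide out of place (angle between any of chamber_yellow, chamber_blue, chamber_red's own z axis and vertical above 0.5 rad).
It fails at once if the reagent bottle or the tube rack is pushed away by more than 30 mm or tipped over (distance of any of bottle, tube_rack from where it was at the start of the episode above 0.03 m or angle between any of bottle, tube_rack's own z axis and vertical above 0.4 rad).
It also fails if it takes over 136 s, if anything falls off the work surface, if the arm or the gripper's body presses on something with over 40 N, if the wrist force passes 120 N, or if a joint passes its speed limit or range.

## Working session

There is one attempt and no reset: what is moved stays moved. The work goes in short steps, Python scripts to look and compute and a tool call to move; the robot and the scene stay as the last step left them, time stands still between calls to the robot, and variables do not carry over. Pictures are saved under pics/ and viewed, at most 14 in all, crops included, and the job is handed in when it is done.

Besides the shell and the picture viewer there is one more tool, called after ">>>" in YAML: its name, and indented under it one key for each argument. jog_arm: Moves the arm, as the interface text tells. Its arguments: {"type":"object","properties":{"motion":{"type":"array"}},"required":["motion"]}

```bash
ls; mkdir -p pics; python3 - <<'E'
from station import ctrl
import cv2
print(ctrl.observe())
for n in ("top","side"):
    c=ctrl.camera(n); print(n,{k:v for k,v in c.items() if k!="pixels"})
    cv2.imwrite(f"pics/{n}0.png",c["pixels"][:,:,::-1])
E
```

```text
pics
{'time_s': 0.0, 'joints': array([-1.11401348e+00,  2.38790789e-01, -1.42471105e-02,  1.31916719e+00,
        1.64544252e-05,  1.57079946e+00]), 'joint_vel': array([ 0.00084743,  0.00038676,  0.00058206, -0.00063302, -0.00066731,
        0.00130671]), 'joint_efforts': array([ 2.47897558e-03, -5.38779473e+01,  3.46436191e+01,  1.82399660e-02,
        1.76567655e-04,  1.69523940e-05]), 'tool_pos': array([ 0.23138743, -0.47081621,  0.23067514]), 'eef_rot': array([-3.14018389e+00, -1.64499998e-05,  4.56779691e-01]), 'contact_force': array([0.39358945, 0.50229434, 0.08431202]), 'torque': array([ 0.03718782, -0.04728571, -0.01181725]), 'grip_force': 0.0, 'finger_gap': 0.08520172716520046}
top {'fov_y': 50.87042223175843, 'cx': 254.5618105320641, 'cy': 192.49425918292502, 'eye': array([0.52282249, 0.00169727, 1.33678579]), 'orientation': array([ 0.04559369, -0.01066679, -1.56440817])}
side {'fov_y': 46.7718530589177, 'cx': 260.1145019072622, 'cy': 189.97769186284427, 'eye': array([0.40008007, 1.10822112, 0.91031978]), 'orientation': array([ 0.93246711, -0.01214956, -2.96877823])}
```

View pics/top0.png

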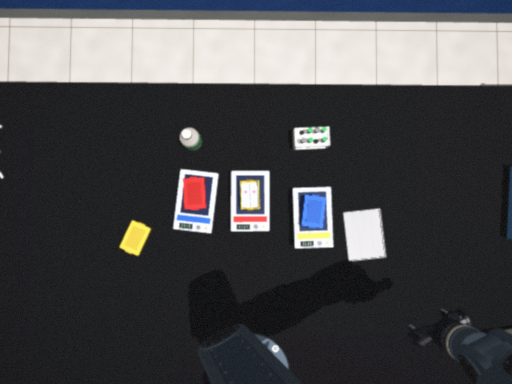

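View pics/side0.png

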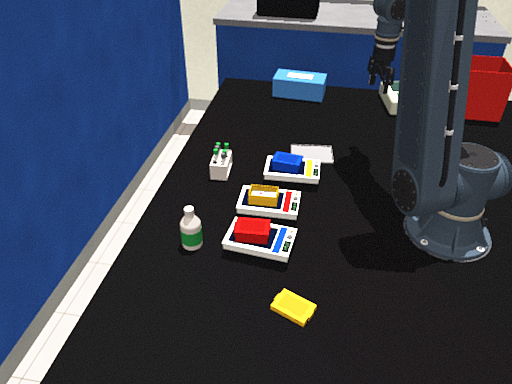

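The top view shows the red chamber on the blue warmer (195,200), the yellow one on the red warmer (250,198) and the blue one on the yellow warmer (313,215). The tray is at (365,235) and the loose lid at (135,238). The bottle is at (190,138) and the rack at (312,138), both beyond the warmers.

The side view agrees. My plan is blue→tray, yellow→yellow, red→red, blue→blue, then the lid.

```bash
cat > h.py <<'E'
import numpy as np, cv2
from scipy.spatial.transform import Rotation as Rn
from station import ctrl
HSV={"red":[((0,140,70),(8,255,255)),((172,140,70),(180,255,255))],"yellow":[((20,120,80),(34,255,255))],
     "blue":[((100,150,95),(125,255,255))],"white":[((0,0,120),(180,60,255))]}
def shot(name,save=None):
    s=ctrl.observe(); c=ctrl.camera(name); im=c["pixels"]
    c["f"]=im.shape[0]/2/np.tan(np.radians(c["fov_y"])/2)
    if name=="wrist":
        T=np.eye(4); T[:3,:3]=Rn.from_euler("xyz",s["eef_rot"]).as_matrix(); T[:3,3]=s["tool_pos"]
        M=T@np.array(c["hand_eye"]); c["R"],c["o"]=M[:3,:3],M[:3,3]
    else: c["R"],c["o"]=Rn.from_euler("xyz",c["orientation"]).as_matrix(),np.array(c["eye"])
    c["hsv"]=cv2.cvtColor(im,cv2.COLOR_RGB2HSV)
    if save: cv2.imwrite(f"pics/{save}.png",im[:,:,::-1])
    return c
def onplane(c,px,z):
    px=np.atleast_2d(px).astype(float)
    d=np.c_[(px[:,0]-c["cx"])/c["f"],-(px[:,1]-c["cy"])/c["f"],-np.ones(len(px))]@c["R"].T
    return (c["o"]+d*((z-c["o"][2])/d[:,2])[:,None])[:,:2]
def mask(c,col):
    m=sum(cv2.inRange(c["hsv"],np.array(a),np.array(b)) for a,b in HSV[col])
    return cv2.morphologyEx(m.astype(np.uint8),cv2.MORPH_OPEN,np.ones((2,2),np.uint8))
def rects(c,m,z,amin=1e-3,mode=cv2.RETR_EXTERNAL):
    """min-area rectangles, metres: x,y,long,short,yaw(of long side),pixel u,v"""
    out=[]
    for k in cv2.findContours(m,mode,cv2.CHAIN_APPROX_NONE)[0]:
        if len(k)<8: continue
        k=k[:,0]; p=onplane(c,k,z)
        (x,y),(w,h),a=cv2.minAreaRect((p*1000).astype(np.float32))
        if w*h<amin*1e6: continue
        if w<h: w,h,a=h,w,a+90
        a=(a+90)%180-90
        out.append([round(x,1),round(y,1),round(w,1),round(h,1),round(a,1),*k.mean(0).round().astype(int).tolist()])
    return out
E
python3 - <<'E'
from h import *
c=shot("top")
for col,z in (("red",.085),("blue",.085),("yellow",.016),("white",.05)):
    for r in rects(c,mask(c,col),z,mode=cv2.RETR_CCOMP if col=="white" else cv2.RETR_EXTERNAL):
        if r[6]>90: print(col,r)
w=ctrl.camera("wrist"); print({k:v for k,v in w.items() if k!="pixels"})
E
```

```text
red [574.2, 173.2, 99.4, 68.0, 0.7, 195, 194]
blue [494.4, 174.0, 96.5, 12.6, 84.0, 194, 220]
blue [520.8, -196.5, 102.3, 70.5, -6.7, 314, 212]
yellow [441.0, -207.0, 98.6, 12.6, -87.5, 314, 236]
yellow [431.0, 372.6, 109.4, 73.8, -24.5, 136, 239]
white [82.3, -87.5, 103.5, 26.4, 45.7, 276, 351]
white [447.5, -364.5, 158.5, 122.1, 6.6, 365, 235]
white [501.4, -199.9, 195.4, 125.4, 2.1, 313, 218]
white [442.8, -201.6, 108.4, 22.2, -89.7, 314, 236]
white [521.3, -198.6, 126.3, 92.5, 2.0, 313, 212]
white [570.4, 2.8, 76.6, 51.1, 0.4, 250, 196]
white [553.2, 1.1, 194.7, 124.3, 0.3, 251, 202]
white [495.6, 0.7, 111.3, 22.2, -89.7, 251, 220]
white [572.1, -0.4, 124.5, 89.5, 0.4, 251, 195]
white [551.3, 173.2, 195.8, 125.8, -6.1, 196, 202]
white [493.6, 179.0, 112.2, 25.5, 84.0, 194, 220]
white [571.4, 173.4, 125.8, 96.1, -5.7, 197, 196]
white [755.1, 194.8, 60.9, 58.1, -89.5, 190, 138]
white [756.4, -197.6, 116.4, 72.9, -87.1, 313, 137]
{'fov_y': 67.87487705231436, 'cx': 256.18533696209624, 'cy': 188.78226979176927, 'hand_eye': array([[-1.50763289e-03,  9.49138371e-01,  3.14855649e-01,
         8.07416525e-02],
       [ 9.99998362e-01,  1.74627224e-03, -4.75848445e-04,
        -6.96084165e-04],
       [-1.00146970e-03,  3.14854415e-01, -9.49139449e-01,
        -1.42349658e-01],
       [ 0.00000000e+00,  0.00000000e+00,  0.00000000e+00,
         1.00000000e+00]])}
```

```bash
cat >> h.py <<'E'
def go(x,y,z,yaw,frm=None):
    """mm/deg: az to turn first, then tool shifts, tool kept upright"""
    s=ctrl.observe(); p=frm[:3] if frm else s["tool_pos"]*1000; y0=frm[3] if frm else np.degrees(s["eef_rot"][2])
    d=(yaw-y0+90)%180-90; t=np.radians(y0+d); dx,dy=x-p[0],y-p[1]
    print("az %.1f  x %.1f y %.1f z %.1f"%(-d,dx*np.cos(t)+dy*np.sin(t),dx*np.sin(t)-dy*np.cos(t),p[2]-z))
E
python3 -c "
from h import *
go(521,-196.5,200,-6.7)"
```

```text
az 32.9  x 255.6 y -306.3 z 30.9
```

>>> jog_arm:
  motion:
    - {"az": 6.6}
    - {"az": 6.6}
    - {"az": 6.6}
    - {"az": 6.6}
    - {"az": 6.5}
    - {"x": 25,"y": -30,"z": 3}
    - {"x": 26,"y": -31,"z": 3}
    - {"x": 26,"y": -31,"z": 3}
    - {"x": 26,"y": -31,"z": 3}
    - {"x": 26,"y": -31,"z": 3}

```text
schema error: expected keys ax, ay, az, x, y, z, hand
```

>>> jog_arm:
  motion:
    - {"x": 26,"y": -31,"z": 3}
    - {"x": 26,"y": -31,"z": 3}
    - {"x": 26,"y": -31,"z": 3}
    - {"x": 26,"y": -31,"z": 3}
    - {"x": 23,"y": -28,"z": 3}
    - {}
    - {}
    - {}

```text
schema error: expected keys ax, ay, az, x, y, z, hand
```

```bash
python3 - <<'E'
from h import *
c=shot("wrist","w1")
for col,z in (("blue",.085),("white",.05)):
    for r in rects(c,mask(c,col),z,mode=cv2.RETR_CCOMP): print(col,r)
s=ctrl.observe(); print(s["tool_pos"],np.degrees(s["eef_rot"]),s["time_s"])
E
```

```text
white [86.1, -826.6, 119.5, 110.2, -63.9, 420, 358]
white [-125.7, -372.1, 106.4, 102.7, -81.6, 91, 354]
white [165.7, -903.5, 65.3, 19.4, 69.0, 504, 336]
white [172.3, -663.1, 96.9, 24.7, 53.0, 367, 270]
white [43.8, -400.8, 96.8, 24.8, -1.2, 148, 270]
white [360.4, -394.9, 115.8, 37.9, -63.9, 250, 13]
[ 0.23146394 -0.47098803  0.23097364] [-1.79956848e+02 -4.47619840e-04  2.61706000e+01] 0.25
```

View pics/w1.png

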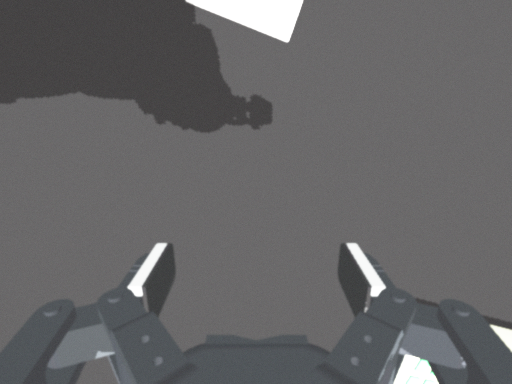

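The wrist image shows the open fingers at (155,290) and (365,290), with the tray edge at the top. The moves were refused because each row needs every key, so I'll resend them in full.

>>> jog_arm:
  motion:
    - {"ax": 0,"ay": 0,"az": 6.6,"x": 0,"y": 0,"z": 0,"hand": 0}
    - {"ax": 0,"ay": 0,"az": 6.6,"x": 0,"y": 0,"z": 0,"hand": 0}
    - {"ax": 0,"ay": 0,"az": 6.6,"x": 0,"y": 0,"z": 0,"hand": 0}
    - {"ax": 0,"ay": 0,"az": 6.6,"x": 0,"y": 0,"z": 0,"hand": 0}
    - {"ax": 0,"ay": 0,"az": 6.5,"x": 0,"y": 0,"z": 0,"hand": 0}
    - {"ax": 0,"ay": 0,"az": 0,"x": 25,"y": -30,"z": 3,"hand": 0}
    - {"ax": 0,"ay": 0,"az": 0,"x": 26,"y": -31,"z": 3,"hand": 0}
    - {"ax": 0,"ay": 0,"az": 0,"x": 26,"y": -31,"z": 3,"hand": 0}
    - {"ax": 0,"ay": 0,"az": 0,"x": 26,"y": -31,"z": 3,"hand": 0}
    - {"ax": 0,"ay": 0,"az": 0,"x": 26,"y": -31,"z": 3,"hand": 0}

```text
time_s: 1.25
tool_pos: [0.3786, -0.3321, 0.2162]
eef_rot: [3.142, -0.0, -0.118]
contact_force: [1.1, -0.6, 0.8]
finger_gap: 0.0852
grip_force: 0.0
```

>>> jog_arm:
  motion:
    - {"ax": 0,"ay": 0,"az": 0,"x": 26,"y": -31,"z": 3,"hand": 0}
    - {"ax": 0,"ay": 0,"az": 0,"x": 26,"y": -31,"z": 3,"hand": 0}
    - {"ax": 0,"ay": 0,"az": 0,"x": 26,"y": -31,"z": 3,"hand": 0}
    - {"ax": 0,"ay": 0,"az": 0,"x": 26,"y": -31,"z": 3,"hand": 0}
    - {"ax": 0,"ay": 0,"az": 0,"x": 23,"y": -28,"z": 3,"hand": 0}
    - {"ax": 0,"ay": 0,"az": 0,"x": 0,"y": 0,"z": 0,"hand": 0}
    - {"ax": 0,"ay": 0,"az": 0,"x": 0,"y": 0,"z": 0,"hand": 0}
    - {"ax": 0,"ay": 0,"az": 0,"x": 0,"y": 0,"z": 0,"hand": 0}

```text
time_s: 2.05
tool_pos: [0.521, -0.1976, 0.2013]
eef_rot: [3.142, 0.001, -0.118]
contact_force: [-0.8, 0.4, -0.1]
finger_gap: 0.0852
grip_force: 0.0
```

```bash
python3 - <<'E'
from h import *
c=shot("wrist","w2")
for col,z in (("blue",.085),("white",.05)):
    for r in rects(c,mask(c,col),z,mode=cv2.RETR_CCOMP): print(col,r)
s=ctrl.observe(); print(s["tool_pos"],np.degrees(s["eef_rot"]),s["time_s"])
E
```

```text
blue [520.9, -193.9, 101.3, 67.2, -7.4, 253, 180]
white [463.7, -351.0, 140.8, 107.2, 6.3, 402, 199]
white [569.5, 21.6, 78.7, 39.4, 1.8, 41, 151]
white [500.0, -195.6, 192.3, 122.1, 2.1, 256, 181]
white [506.9, -195.3, 152.5, 109.7, 2.0, 257, 189]
white [552.6, 1.2, 191.2, 130.0, 0.1, 71, 157]
white [494.2, 4.2, 110.8, 23.2, -89.7, 81, 217]
[ 0.52092315 -0.19791189  0.2014039 ] [ 1.79995307e+02  1.52843366e-02 -6.78508871e+00] 2.1
```

View pics/w2.png

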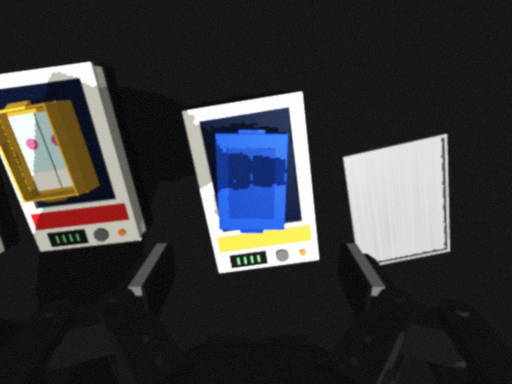

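The wrist picture shows the blue chamber, centred at (253,180), between the finger lines on the yellow warmer, with the yellow chamber at left (50,150) and the tray at right (400,200). I'll descend and grip its lid.

>>> jog_arm:
  motion:
    - {"ax": 0,"ay": 0,"az": 0.6,"x": 0,"y": -2.5,"z": 15,"hand": 0}
    - {"ax": 0,"ay": 0,"az": 0,"x": 0,"y": 0,"z": 25,"hand": 0}
    - {"ax": 0,"ay": 0,"az": 0,"x": 0,"y": 0,"z": 30,"hand": 0}
    - {"ax": 0,"ay": 0,"az": 0,"x": 0,"y": 0,"z": 30,"hand": 0}
    - {"ax": 0,"ay": 0,"az": 0,"x": 0,"y": 0,"z": 22,"hand": 0}
    - {"ax": 0,"ay": 0,"az": 0,"x": 0,"y": 0,"z": 15,"hand": 0}
    - {"ax": 0,"ay": 0,"az": 0,"x": 0,"y": 0,"z": 10,"hand": 0}
    - {"ax": 0,"ay": 0,"az": 0,"x": 0,"y": 0,"z": 0,"hand": 0}

```text
time_s: 2.9
tool_pos: [0.5208, -0.1952, 0.0535]
eef_rot: [-3.141, 0.002, -0.129]
contact_force: [-0.4, -0.4, -0.2]
finger_gap: 0.0854
grip_force: 0.0
```

>>> jog_arm:
  motion:
    - {"ax": 0,"ay": 0,"az": 0,"x": 0,"y": 0,"z": 0,"hand": 0.15}
    - {"ax": 0,"ay": 0,"az": 0,"x": 0,"y": 0,"z": 0,"hand": 0.2}
    - {"ax": 0,"ay": 0,"az": 0,"x": 0,"y": 0,"z": 0,"hand": 0.25}
    - {"ax": 0,"ay": 0,"az": 0,"x": 0,"y": 0,"z": 0,"hand": 0.4}
    - {"ax": 0,"ay": 0,"az": 0,"x": 0,"y": 0,"z": 0,"hand": 0.6}
    - {"ax": 0,"ay": 0,"az": 0,"x": 0,"y": 0,"z": 0,"hand": 1}
    - {"ax": 0,"ay": 0,"az": 0,"x": 0,"y": 0,"z": 0,"hand": 1}
    - {"ax": 0,"ay": 0,"az": 0,"x": 0,"y": 0,"z": 0,"hand": 1}

```text
time_s: 3.7
tool_pos: [0.5225, -0.1949, 0.0557]
eef_rot: [3.141, -0.002, -0.128]
contact_force: [-2.0, 0.4, 6.2]
finger_gap: 0.0652
grip_force: 64.4
```

>>> jog_arm:
  motion:
    - {"ax": 0,"ay": 0,"az": 0,"x": 0,"y": 0,"z": -5,"hand": 1}
    - {"ax": 0,"ay": 0,"az": 0,"x": 0,"y": 0,"z": -10,"hand": 1}
    - {"ax": 0,"ay": 0,"az": 0,"x": 0,"y": 0,"z": -15,"hand": 1}
    - {"ax": 0,"ay": 0,"az": 0,"x": 0,"y": 0,"z": -15,"hand": 1}
    - {"ax": 0,"ay": 0,"az": 0,"x": 0,"y": 0,"z": -10,"hand": 1}
    - {"ax": 0,"ay": 0,"az": 0,"x": 0,"y": 0,"z": -5,"hand": 1}
    - {"ax": 0,"ay": 0,"az": -4.5,"x": 0,"y": 0,"z": 0,"hand": 1}
    - {"ax": 0,"ay": 0,"az": -5,"x": 0,"y": 0,"z": 0,"hand": 1}
    - {"ax": 0,"ay": 0,"az": -4.5,"x": 0,"y": 0,"z": 0,"hand": 1}
    - {"ax": 0,"ay": 0,"az": 0,"x": 0,"y": 0,"z": 0,"hand": 1}

```text
time_s: 4.7
tool_pos: [0.5217, -0.1947, 0.1141]
eef_rot: [-3.141, 0.0, 0.118]
contact_force: [0.1, 0.5, -1.5]
finger_gap: 0.0647
grip_force: 66.9
```

```bash
python3 -c "
from h import *
s=ctrl.observe();print(s['tool_pos'],np.degrees(s['eef_rot']),s['finger_gap'],s['contact_force'])
go(449,-363,11.7,6.5)"
```

```text
[ 0.52174036 -0.19466775  0.11414631] [-1.79985369e+02  2.56253427e-02  6.74116870e+00] 0.06469267949842997 [ 0.10522849  0.47954856 -1.45867966]
az 0.2  x -91.3 y 159.0 z 102.4
```

>>> jog_arm:
  motion:
    - {"ax": 0,"ay": 0,"az": 0,"x": -8,"y": 15,"z": 0,"hand": 1}
    - {"ax": 0,"ay": 0,"az": 0,"x": -15,"y": 25,"z": 0,"hand": 1}
    - {"ax": 0,"ay": 0,"az": 0,"x": -17,"y": 30,"z": 0,"hand": 1}
    - {"ax": 0,"ay": 0,"az": 0,"x": -17,"y": 30,"z": 0,"hand": 1}
    - {"ax": 0,"ay": 0,"az": 0,"x": -17,"y": 30,"z": 5,"hand": 1}
    - {"ax": 0,"ay": 0,"az": 0,"x": -12,"y": 20,"z": 15,"hand": 1}
    - {"ax": 0,"ay": 0,"az": 0,"x": -5,"y": 9,"z": 15,"hand": 1}
    - {"ax": 0,"ay": 0,"az": 0,"x": 0,"y": 0,"z": 15,"hand": 1}
    - {"ax": 0,"ay": 0,"az": 0,"x": 0,"y": 0,"z": 15,"hand": 1}
    - {"ax": 0,"ay": 0,"az": 0,"x": 0,"y": 0,"z": 15,"hand": 1}

```text
time_s: 5.7
tool_pos: [0.4497, -0.3634, 0.0335]
eef_rot: [-3.141, 0.0, 0.113]
contact_force: [-0.2, 0.2, -1.6]
finger_gap: 0.0647
grip_force: 67.0
```

>>> jog_arm:
  motion:
    - {"ax": 0,"ay": 0,"az": 0,"x": 0,"y": 0,"z": 10,"hand": 1}
    - {"ax": 0,"ay": 0,"az": 0,"x": 0,"y": 0,"z": 5,"hand": 1}
    - {"ax": 0,"ay": 0,"az": 0,"x": 0,"y": 0,"z": 3,"hand": 1}
    - {"ax": 0,"ay": 0,"az": 0,"x": 0,"y": 0,"z": 2,"hand": 1}
    - {"ax": 0,"ay": 0,"az": 0,"x": 0,"y": 0,"z": 1,"hand": 1}
    - {"ax": 0,"ay": 0,"az": 0,"x": 0,"y": 0,"z": 0,"hand": 1}

```text
time_s: 6.3
tool_pos: [0.4502, -0.3633, 0.0136]
eef_rot: [3.141, -0.0, 0.116]
contact_force: [0.3, -0.1, -1.2]
finger_gap: 0.0649
grip_force: 67.0
```

>>> jog_arm:
  motion:
    - {"ax": 0,"ay": 0,"az": 0,"x": 0,"y": 0,"z": 1,"hand": 1}
    - {"ax": 0,"ay": 0,"az": 0,"x": 0,"y": 0,"z": 0.5,"hand": 1}
    - {"ax": 0,"ay": 0,"az": 0,"x": 0,"y": 0,"z": 0,"hand": 1}
    - {"ax": 0,"ay": 0,"az": 0,"x": 0,"y": 0,"z": 0,"hand": 1}

```text
time_s: 6.7
tool_pos: [0.45, -0.3632, 0.0118]
eef_rot: [-3.142, -0.0, 0.116]
contact_force: [-0.2, 0.8, -1.2]
finger_gap: 0.0649
grip_force: 67.0
```

>>> jog_arm:
  motion:
    - {"ax": 0,"ay": 0,"az": 0,"x": 0,"y": 0,"z": 1,"hand": 1}
    - {"ax": 0,"ay": 0,"az": 0,"x": 0,"y": 0,"z": 0,"hand": 1}
    - {"ax": 0,"ay": 0,"az": 0,"x": 0,"y": 0,"z": 0,"hand": 1}

```text
time_s: 7.0
tool_pos: [0.4501, -0.3633, 0.0117]
eef_rot: [3.141, -0.001, 0.116]
contact_force: [-3.5, 2.1, 9.0]
finger_gap: 0.0647
grip_force: 68.1
```

>>> jog_arm:
  motion:
    - {"ax": 0,"ay": 0,"az": 0,"x": 0,"y": 0,"z": 1,"hand": 1}
    - {"ax": 0,"ay": 0,"az": 0,"x": 0,"y": 0,"z": 0,"hand": 1}
    - {"ax": 0,"ay": 0,"az": 0,"x": 0,"y": 0,"z": 0,"hand": 1}

```text
time_s: 7.3
tool_pos: [0.4501, -0.3633, 0.0117]
eef_rot: [3.141, -0.001, 0.116]
contact_force: [-5.2, 3.7, 19.4]
finger_gap: 0.065
grip_force: 69.4
```

>>> jog_arm:
  motion:
    - {"ax": 0,"ay": 0,"az": 0,"x": 0,"y": 0,"z": -2,"hand": 1}
    - {"ax": 0,"ay": 0,"az": 0,"x": 0,"y": 0,"z": 0,"hand": 0.2}
    - {"ax": 0,"ay": 0,"az": 0,"x": 0,"y": 0,"z": 0,"hand": 0}
    - {"ax": 0,"ay": 0,"az": 0,"x": 0,"y": 0,"z": 0,"hand": 0}
    - {"ax": 0,"ay": 0,"az": 0,"x": 0,"y": 0,"z": 0,"hand": 0}
    - {"ax": 0,"ay": 0,"az": 0,"x": 0,"y": 0,"z": -10,"hand": 0}
    - {"ax": 0,"ay": 0,"az": 0,"x": 0,"y": 0,"z": -30,"hand": 0}
    - {"ax": 0,"ay": 0,"az": 0,"x": 0,"y": 0,"z": -45,"hand": 0}
    - {"ax": 0,"ay": 0,"az": 3,"x": 0,"y": 0,"z": -50,"hand": 0}
    - {"ax": 0,"ay": 0,"az": 3.5,"x": 0,"y": 0,"z": -50,"hand": 0}

```text
time_s: 8.3
tool_pos: [0.4496, -0.3629, 0.1994]
eef_rot: [-3.142, -0.0, 0.001]
contact_force: [1.0, -0.4, -0.9]
finger_gap: 0.0852
grip_force: 0.0
```

```bash
python3 -c "
from h import *
go(565,1,200,0.2)"
```

```text
az -0.1  x 116.6 y -363.5 z -0.6
```

>>> jog_arm:
  motion:
    - {"ax": 0,"ay": 0,"az": 0,"x": 11,"y": -30,"z": 0,"hand": 0}
    - {"ax": 0,"ay": 0,"az": 0,"x": 13,"y": -42,"z": 0,"hand": 0}
    - {"ax": 0,"ay": 0,"az": 0,"x": 13,"y": -42,"z": 0,"hand": 0}
    - {"ax": 0,"ay": 0,"az": 0,"x": 13,"y": -42,"z": 0,"hand": 0}
    - {"ax": 0,"ay": 0,"az": 0,"x": 13,"y": -42,"z": 0,"hand": 0}
    - {"ax": 0,"ay": 0,"az": 0,"x": 13,"y": -42,"z": 0,"hand": 0}
    - {"ax": 0,"ay": 0,"az": 0,"x": 13,"y": -42,"z": 0,"hand": 0}
    - {"ax": 0,"ay": 0,"az": 0,"x": 13,"y": -42,"z": 0,"hand": 0}
    - {"ax": 0,"ay": 0,"az": 0,"x": 14,"y": -40,"z": 0,"hand": 0}
    - {"ax": 0,"ay": 0,"az": 0,"x": 0,"y": 0,"z": 0,"hand": 0}

```text
time_s: 9.3
tool_pos: [0.5661, 0.0055, 0.1973]
eef_rot: [-3.14, -0.001, 0.011]
contact_force: [0.5, -0.6, 0.1]
finger_gap: 0.0856
grip_force: 0.0
```

>>> jog_arm:
  motion:
    - {"ax": 0,"ay": 0,"az": 0,"x": 0,"y": 0,"z": 0,"hand": 0}
    - {"ax": 0,"ay": 0,"az": 0,"x": 0,"y": 0,"z": 0,"hand": 0}

```text
time_s: 9.5
tool_pos: [0.5646, 0.0005, 0.1971]
eef_rot: [3.141, 0.0, 0.002]
contact_force: [-0.0, -0.6, 0.1]
finger_gap: 0.0848
grip_force: 0.0
```

```bash
python3 - <<'E'
from h import *
c=shot("wrist","w3")
m=cv2.inRange(c["hsv"],np.array((15,100,60)),np.array((34,255,255)))
for r in rects(c,m,.082): print("yellow",r)
for col,z in (("white",.05),("red",.085)):
    for r in rects(c,mask(c,col),z,mode=cv2.RETR_CCOMP): print(col,r)
s=ctrl.observe(); print(s["tool_pos"],np.degrees(s["eef_rot"]),s["time_s"])
E
```

```text
yellow [465.2, -176.9, 91.3, 17.7, -87.7, 427, 273]
yellow [574.1, 6.3, 94.1, 58.9, 1.6, 250, 172]
white [464.5, -277.6, 138.8, 34.6, 15.7, 496, 259]
white [500.0, -195.5, 192.5, 122.1, 2.1, 437, 230]
white [520.1, -195.0, 126.5, 92.3, 2.0, 435, 209]
white [567.2, 5.9, 79.8, 53.6, 1.4, 251, 170]
white [551.7, 4.3, 191.3, 121.5, 0.3, 253, 175]
white [494.0, 4.1, 110.2, 22.6, 90.0, 253, 235]
white [572.1, 5.0, 126.4, 93.3, 0.3, 253, 162]
white [550.9, 177.6, 191.5, 120.8, -6.3, 98, 184]
white [471.7, 207.8, 46.5, 21.8, 83.4, 77, 252]
red [512.3, 3.8, 93.3, 15.5, 90.0, 253, 235]
red [574.4, 176.8, 102.1, 68.7, 3.9, 65, 170]
[5.64595681e-01 1.53463119e-04 1.97125189e-01] [ 1.79991926e+02 -3.50064849e-05  7.12125595e-02] 9.55
```

View pics/w3.png

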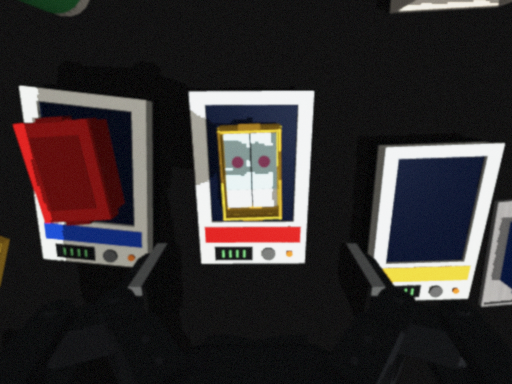

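The picture shows the open yellow chamber at (250,172) on the red warmer, the red one at (70,170) and the empty yellow warmer at (437,210). Wrist and top estimates differ by about 4 mm in y, so I take the midpoint, which is fine for this tolerance.

>>> jog_arm:
  motion:
    - {"ax": 0,"ay": 0,"az": -1.4,"x": 4,"y": -2,"z": 15,"hand": 0}
    - {"ax": 0,"ay": 0,"az": 0,"x": 3.5,"y": -2.8,"z": 25,"hand": 0}
    - {"ax": 0,"ay": 0,"az": 0,"x": 0,"y": 0,"z": 30,"hand": 0}
    - {"ax": 0,"ay": 0,"az": 0,"x": 0,"y": 0,"z": 30,"hand": 0}
    - {"ax": 0,"ay": 0,"az": 0,"x": 0,"y": 0,"z": 20,"hand": 0}
    - {"ax": 0,"ay": 0,"az": 0,"x": 0,"y": 0,"z": 15,"hand": 0}
    - {"ax": 0,"ay": 0,"az": 0,"x": 0,"y": 0,"z": 10,"hand": 0}
    - {"ax": 0,"ay": 0,"az": 0,"x": 0,"y": 0,"z": 4,"hand": 0}
    - {"ax": 0,"ay": 0,"az": 0,"x": 0,"y": 0,"z": 0,"hand": 0}

```text
time_s: 10.45
tool_pos: [0.5722, 0.0055, 0.0478]
eef_rot: [-3.142, 0.0, 0.026]
contact_force: [0.1, 0.6, 0.4]
finger_gap: 0.0858
grip_force: 0.0
```

>>> jog_arm:
  motion:
    - {"ax": 0,"ay": 0,"az": 0,"x": 0,"y": 0,"z": 0,"hand": 0.15}
    - {"ax": 0,"ay": 0,"az": 0,"x": 0,"y": 0,"z": 0,"hand": 0.2}
    - {"ax": 0,"ay": 0,"az": 0,"x": 0,"y": 0,"z": 0,"hand": 0.25}
    - {"ax": 0,"ay": 0,"az": 0,"x": 0,"y": 0,"z": 0,"hand": 0.3}
    - {"ax": 0,"ay": 0,"az": 0,"x": 0,"y": 0,"z": 0,"hand": 0.4}
    - {"ax": 0,"ay": 0,"az": 0,"x": 0,"y": 0,"z": 0,"hand": 0.6}
    - {"ax": 0,"ay": 0,"az": 0,"x": 0,"y": 0,"z": 0,"hand": 1}
    - {"ax": 0,"ay": 0,"az": 0,"x": 0,"y": 0,"z": 0,"hand": 1}
    - {"ax": 0,"ay": 0,"az": 0,"x": 0,"y": 0,"z": 0,"hand": 1}

```text
time_s: 11.35
tool_pos: [0.5727, 0.0061, 0.0488]
eef_rot: [3.142, -0.001, 0.028]
contact_force: [-2.4, 0.1, 8.0]
finger_gap: 0.0587
grip_force: 65.2
```

>>> jog_arm:
  motion:
    - {"ax": 0,"ay": 0,"az": 0,"x": 0,"y": 0,"z": -5,"hand": 1}
    - {"ax": 0,"ay": 0,"az": 0,"x": 0,"y": 0,"z": -10,"hand": 1}
    - {"ax": 0,"ay": 0,"az": 0,"x": 0,"y": 0,"z": -15,"hand": 1}
    - {"ax": 0,"ay": 0,"az": 0,"x": 0,"y": 0,"z": -15,"hand": 1}
    - {"ax": 0,"ay": 0,"az": 0,"x": 0,"y": 0,"z": -10,"hand": 1}
    - {"ax": 0,"ay": 0,"az": 0,"x": 0,"y": 0,"z": -5,"hand": 1}
    - {"ax": 0,"ay": 0,"az": 0,"x": 0,"y": 0,"z": 0,"hand": 1}
    - {"ax": 0,"ay": 0,"az": 0,"x": 0,"y": 0,"z": 0,"hand": 1}

```text
time_s: 12.15
tool_pos: [0.5721, 0.006, 0.1074]
eef_rot: [-3.142, 0.001, 0.027]
contact_force: [-0.5, -0.3, -1.2]
finger_gap: 0.0587
grip_force: 64.5
```

```bash
python3 - <<'E'
from h import *
s=ctrl.observe(); print(s["tool_pos"],np.degrees(s["eef_rot"]),s["contact_force"],s["finger_gap"])
go(520,-197,48.8,2)
E
```

```text
[0.57208322 0.00599332 0.10741473] [-1.79995048e+02  3.30423306e-02  1.56957364e+00] [-0.47618535 -0.31990746 -1.24811471] 0.05869804550386189
az -0.4  x -59.1 y 201.1 z 58.6
```

>>> jog_arm:
  motion:
    - {"ax": 0,"ay": 0,"az": -0.4,"x": -4,"y": 14,"z": 0,"hand": 1}
    - {"ax": 0,"ay": 0,"az": 0,"x": -7,"y": 25,"z": 0,"hand": 1}
    - {"ax": 0,"ay": 0,"az": 0,"x": -9,"y": 30,"z": 0,"hand": 1}
    - {"ax": 0,"ay": 0,"az": 0,"x": -9,"y": 30,"z": 0,"hand": 1}
    - {"ax": 0,"ay": 0,"az": 0,"x": -9,"y": 30,"z": 0,"hand": 1}
    - {"ax": 0,"ay": 0,"az": 0,"x": -9,"y": 30,"z": 0,"hand": 1}
    - {"ax": 0,"ay": 0,"az": 0,"x": -7,"y": 25,"z": 0,"hand": 1}
    - {"ax": 0,"ay": 0,"az": 0,"x": -5,"y": 17,"z": 5,"hand": 1}
    - {"ax": 0,"ay": 0,"az": 0,"x": 0,"y": 0,"z": 10,"hand": 1}
    - {"ax": 0,"ay": 0,"az": 0,"x": 0,"y": 0,"z": 15,"hand": 1}

```text
time_s: 13.15
tool_pos: [0.5202, -0.1971, 0.0771]
eef_rot: [-3.141, -0.0, 0.033]
contact_force: [-0.1, -0.2, -1.0]
finger_gap: 0.0585
grip_force: 64.5
```

>>> jog_arm:
  motion:
    - {"ax": 0,"ay": 0,"az": 0,"x": 0,"y": 0,"z": 12,"hand": 1}
    - {"ax": 0,"ay": 0,"az": 0,"x": 0,"y": 0,"z": 8,"hand": 1}
    - {"ax": 0,"ay": 0,"az": 0,"x": 0,"y": 0,"z": 4,"hand": 1}
    - {"ax": 0,"ay": 0,"az": 0,"x": 0,"y": 0,"z": 2,"hand": 1}
    - {"ax": 0,"ay": 0,"az": 0,"x": 0,"y": 0,"z": 1,"hand": 1}
    - {"ax": 0,"ay": 0,"az": 0,"x": 0,"y": 0,"z": 1,"hand": 1}
    - {"ax": 0,"ay": 0,"az": 0,"x": 0,"y": 0,"z": 0,"hand": 1}
    - {"ax": 0,"ay": 0,"az": 0,"x": 0,"y": 0,"z": 0,"hand": 1}

```text
time_s: 13.95
tool_pos: [0.5203, -0.1969, 0.0501]
eef_rot: [3.142, -0.0, 0.034]
contact_force: [0.6, 0.0, -0.3]
finger_gap: 0.0587
grip_force: 64.5
```

>>> jog_arm:
  motion:
    - {"ax": 0,"ay": 0,"az": 0,"x": 0,"y": 0,"z": 1,"hand": 1}
    - {"ax": 0,"ay": 0,"az": 0,"x": 0,"y": 0,"z": 0.5,"hand": 1}
    - {"ax": 0,"ay": 0,"az": 0,"x": 0,"y": 0,"z": 0.5,"hand": 1}
    - {"ax": 0,"ay": 0,"az": 0,"x": 0,"y": 0,"z": 0,"hand": 1}
    - {"ax": 0,"ay": 0,"az": 0,"x": 0,"y": 0,"z": 0,"hand": 1}

```text
time_s: 14.45
tool_pos: [0.5203, -0.197, 0.0488]
eef_rot: [3.141, -0.001, 0.034]
contact_force: [-3.3, 0.5, 9.7]
finger_gap: 0.0585
grip_force: 65.7
```

>>> jog_arm:
  motion:
    - {"ax": 0,"ay": 0,"az": 0,"x": 0,"y": 0,"z": -1,"hand": 1}
    - {"ax": 0,"ay": 0,"az": 0,"x": 0,"y": 0,"z": 0,"hand": 0.2}
    - {"ax": 0,"ay": 0,"az": 0,"x": 0,"y": 0,"z": 0,"hand": 0}
    - {"ax": 0,"ay": 0,"az": 0,"x": 0,"y": 0,"z": 0,"hand": 0}
    - {"ax": 0,"ay": 0,"az": 0,"x": 0,"y": 0,"z": 0,"hand": 0}
    - {"ax": 0,"ay": 0,"az": 0,"x": 0,"y": 0,"z": -10,"hand": 0}
    - {"ax": 0,"ay": 0,"az": 0,"x": 0,"y": 0,"z": -30,"hand": 0}
    - {"ax": 0,"ay": 0,"az": 0,"x": 0,"y": 0,"z": -45,"hand": 0}
    - {"ax": 0,"ay": 0,"az": 0,"x": 0,"y": 0,"z": -45,"hand": 0}
    - {"ax": 0,"ay": 0,"az": 0,"x": 0,"y": 0,"z": -20,"hand": 0}

```text
time_s: 15.45
tool_pos: [0.5214, -0.1973, 0.2038]
eef_rot: [3.14, -0.005, 0.034]
contact_force: [0.4, -0.9, -0.4]
finger_gap: 0.0853
grip_force: 0.0
```

```bash
python3 - <<'E'
from h import *
c=shot("wrist","w4")
m=cv2.inRange(c["hsv"],np.array((15,100,60)),np.array((34,255,255)))
for r in rects(c,m,.082): print("yellow",r)
for r in rects(c,mask(c,"white"),.05,mode=cv2.RETR_CCOMP): print(r)
s=ctrl.observe(); print(s["tool_pos"],np.degrees(s["eef_rot"]),s["time_s"])
go(573,176,200,2)
E
```

```text
yellow [459.1, -196.2, 95.4, 16.2, -88.2, 253, 240]
yellow [521.8, -196.2, 94.0, 59.1, 2.4, 255, 180]
[463.1, -350.4, 140.9, 107.5, 6.3, 395, 213]
[514.1, -197.2, 79.0, 53.6, 2.1, 256, 175]
[499.2, -195.8, 192.5, 122.2, 2.0, 254, 182]
[441.3, -197.8, 110.5, 22.1, -88.2, 254, 240]
[519.4, -194.6, 126.9, 93.4, 2.1, 254, 170]
[552.5, 5.6, 191.5, 124.0, 0.1, 63, 125]
[493.6, 4.9, 111.0, 23.4, -89.7, 71, 193]
[ 0.5221619  -0.19760919  0.20551956] [179.82501992  -0.42997353   1.97220873] 15.5
az -0.0  x 63.8 y -371.6 z 5.5
```

>>> jog_arm:
  motion:
    - {"ax": 0,"ay": 0,"az": 1,"x": 4,"y": -30,"z": 0,"hand": 0}
    - {"ax": 0,"ay": 0,"az": 0,"x": 7,"y": -42,"z": 0,"hand": 0}
    - {"ax": 0,"ay": 0,"az": 0,"x": 7,"y": -42,"z": 0,"hand": 0}
    - {"ax": 0,"ay": 0,"az": 0,"x": 7,"y": -42,"z": 0,"hand": 0}
    - {"ax": 0,"ay": 0,"az": 0,"x": 7,"y": -42,"z": 0,"hand": 0}
    - {"ax": 0,"ay": 0,"az": 0,"x": 7,"y": -42,"z": 0,"hand": 0}
    - {"ax": 0,"ay": 0,"az": 0,"x": 7,"y": -42,"z": 0,"hand": 0}
    - {"ax": 0,"ay": 0,"az": 0,"x": 7,"y": -42,"z": 0,"hand": 0}
    - {"ax": 0,"ay": 0,"az": 0,"x": 5,"y": -30,"z": 0,"hand": 0}
    - {"ax": 0,"ay": 0,"az": 0,"x": 2,"y": -17,"z": 0,"hand": 0}

```text
time_s: 16.5
tool_pos: [0.5724, 0.1005, 0.2031]
eef_rot: [-3.079, 0.001, 0.142]
contact_force: [-1.0, -0.4, -0.2]
finger_gap: 0.0856
grip_force: 0.0
```

>>> jog_arm:
  motion:
    - {"ax": 0,"ay": 0,"az": 0,"x": 0,"y": 0,"z": 0,"hand": 0}
    - {"ax": 0,"ay": 0,"az": 0,"x": 0,"y": 0,"z": 0,"hand": 0}
    - {"ax": 0,"ay": 0,"az": 0,"x": 0,"y": 0,"z": 0,"hand": 0}

```text
time_s: 16.8
tool_pos: [0.572, 0.0986, 0.203]
eef_rot: [-3.079, 0.001, 0.139]
contact_force: [0.4, 0.2, 0.2]
finger_gap: 0.0854
grip_force: 0.0
```

```bash
python3 - <<'E'
from h import *
c=shot("wrist","w5")
for col,z in (("red",.085),("white",.05)):
    for r in rects(c,mask(c,col),z,mode=cv2.RETR_CCOMP): print(col,r)
m=mask(c,"yellow")
for r in rects(c,m,.016): print("lid",r)
s=ctrl.observe(); print(s["tool_pos"],np.degrees(s["eef_rot"]),s["time_s"])
E
```

```text
red [574.8, 175.5, 102.2, 69.1, 3.1, 184, 164]
white [522.9, -164.5, 145.3, 63.0, 2.9, 478, 254]
white [551.9, 4.2, 191.8, 121.8, 0.3, 345, 202]
white [572.1, 4.5, 126.2, 92.1, 0.3, 354, 181]
white [550.8, 176.8, 191.4, 120.4, -6.2, 190, 176]
white [558.2, 178.4, 156.0, 110.5, -4.7, 192, 178]
lid [469.8, -204.9, 156.0, 52.8, 22.9, 498, 278]
lid [433.1, 374.1, 112.3, 72.9, -24.2, 50, 230]
[0.57198342 0.0986236  0.20296401] [-1.76437008e+02  5.58921592e-02  7.95709397e+00] 16.85
```

View pics/w5.png

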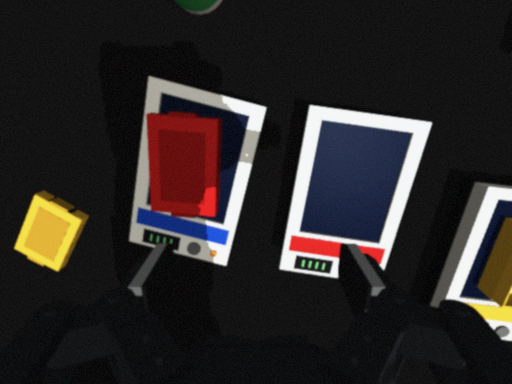

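The view shows the red chamber at (184,164) and the empty red warmer at (352,180). The tool is about 75 mm short and tilted 3.6°, so I'll check the joints.

```bash
python3 - <<'E'
from h import *
s=ctrl.observe(); print(s["joints"],s["joint_vel"])
print(Rn.from_euler("xyz",s["eef_rot"]).as_matrix().round(3))
E
```

```text
[0.13789059 0.34393967 0.06254641 1.29044002 0.06218495 3.14060384] [ 8.62635566e-04  1.19684127e-04 -3.07939936e-04 -5.72260924e-06
  1.94108979e-03 -3.38229318e-04]
[[ 0.99   0.138 -0.01 ]
 [ 0.138 -0.988  0.061]
 [-0.001 -0.062 -0.998]]
```

Joint 6 is at its limit, so I need the half-turned grasp. I'll level the tool, then spin it 180°.

```bash
cat >> h.py <<'E'
def level(yaw):
    s=ctrl.observe(); A=Rn.from_euler("xyz",s["eef_rot"]); B=Rn.from_euler("xyz",[np.pi,0,np.radians(yaw)])
    print("turn",np.degrees((A.inv()*B).as_rotvec()).round(2))
E
python3 -c "
from h import *
level(15)"
```

```text
turn [-3.56 -0.16 -7.04]
```

>>> jog_arm:
  motion:
    - {"ax": -3.56,"ay": -0.16,"az": -7.04,"x": 0,"y": 0,"z": 0,"hand": 0}
    - {"ax": 0,"ay": 0,"az": 0,"x": 0,"y": 0,"z": 0,"hand": 0}
    - {"ax": 0,"ay": 0,"az": -8.3,"x": 0,"y": 0,"z": 0,"hand": 0}
    - {"ax": 0,"ay": 0,"az": -8.3,"x": 0,"y": 0,"z": 0,"hand": 0}
    - {"ax": 0,"ay": 0,"az": -8.3,"x": 0,"y": 0,"z": 0,"hand": 0}
    - {"ax": 0,"ay": 0,"az": -8.3,"x": 0,"y": 0,"z": 0,"hand": 0}
    - {"ax": 0,"ay": 0,"az": -8.3,"x": 0,"y": 0,"z": 0,"hand": 0}
    - {"ax": 0,"ay": 0,"az": -8.3,"x": 0,"y": 0,"z": 0,"hand": 0}
    - {"ax": 0,"ay": 0,"az": -8.3,"x": 0,"y": 0,"z": 0,"hand": 0}
    - {"ax": 0,"ay": 0,"az": -8.3,"x": 0,"y": 0,"z": 0,"hand": 0}

```text
time_s: 17.85
tool_pos: [0.5721, 0.0991, 0.203]
eef_rot: [-3.141, -0.002, 1.424]
contact_force: [0.6, -0.7, -0.6]
finger_gap: 0.0853
grip_force: 0.0
```

>>> jog_arm:
  motion:
    - {"ax": 0,"ay": 0,"az": -8.3,"x": 0,"y": 0,"z": 0,"hand": 0}
    - {"ax": 0,"ay": 0,"az": -8.3,"x": 0,"y": 0,"z": 0,"hand": 0}
    - {"ax": 0,"ay": 0,"az": -8.3,"x": 0,"y": 0,"z": 0,"hand": 0}
    - {"ax": 0,"ay": 0,"az": -8.3,"x": 0,"y": 0,"z": 0,"hand": 0}
    - {"ax": 0,"ay": 0,"az": -8.3,"x": 0,"y": 0,"z": 0,"hand": 0}
    - {"ax": 0,"ay": 0,"az": -8.3,"x": 0,"y": 0,"z": 0,"hand": 0}
    - {"ax": 0,"ay": 0,"az": -8.3,"x": 0,"y": 0,"z": 0,"hand": 0}
    - {"ax": 0,"ay": 0,"az": -8.3,"x": 0,"y": 0,"z": 0,"hand": 0}
    - {"ax": 0,"ay": 0,"az": -8.3,"x": 0,"y": 0,"z": 0,"hand": 0}
    - {"ax": 0,"ay": 0,"az": -8.3,"x": 0,"y": 0,"z": 0,"hand": 0}

```text
time_s: 18.85
tool_pos: [0.5721, 0.0991, 0.2029]
eef_rot: [3.14, -0.001, 2.872]
contact_force: [-0.7, 0.1, -0.6]
finger_gap: 0.0854
grip_force: 0.0
```

>>> jog_arm:
  motion:
    - {"ax": 0,"ay": 0,"az": -8.3,"x": 0,"y": 0,"z": 0,"hand": 0}
    - {"ax": 0,"ay": 0,"az": -8.3,"x": 0,"y": 0,"z": 0,"hand": 0}
    - {"ax": 0,"ay": 0,"az": 0,"x": 0,"y": 0,"z": 0,"hand": 0}
    - {"ax": 0,"ay": 0,"az": 0,"x": 0,"y": 0,"z": 0,"hand": 0}

```text
time_s: 19.25
tool_pos: [0.5721, 0.0991, 0.2029]
eef_rot: [3.141, -0.0, -3.129]
contact_force: [0.6, 0.1, 0.7]
finger_gap: 0.0855
grip_force: 0.0
```

```bash
python3 -c "
from h import *
s=ctrl.observe();print(s['tool_pos'],np.degrees(s['eef_rot']),s['joints'])
level(181); go(573,175,200,181)"
```

```text
[0.57210695 0.0991483  0.20294338] [ 1.79937447e+02 -9.80806665e-04 -1.79305409e+02] [1.71028354e-01 3.43710085e-01 6.36793230e-02 1.29060971e+00
 1.08070581e-03 1.58905548e-01]
turn [ 0.06 -0.   -0.31]
az -0.3  x -2.2 y 75.8 z 2.9
```

>>> jog_arm:
  motion:
    - {"ax": 0,"ay": 0,"az": -0.3,"x": -2,"y": 16,"z": 3,"hand": 0}
    - {"ax": 0,"ay": 0,"az": 0,"x": 0,"y": 25,"z": 0,"hand": 0}
    - {"ax": 0,"ay": 0,"az": 0,"x": 0,"y": 23,"z": 0,"hand": 0}
    - {"ax": 0,"ay": 0,"az": 0,"x": 0,"y": 12,"z": 0,"hand": 0}
    - {"ax": 0,"ay": 0,"az": 0,"x": 0,"y": 0,"z": 0,"hand": 0}
    - {"ax": 0,"ay": 0,"az": 0,"x": 0,"y": 0,"z": 0,"hand": 0}
    - {"ax": 0,"ay": 0,"az": 0,"x": 0,"y": 0,"z": 0,"hand": 0}

```text
time_s: 19.95
tool_pos: [0.5724, 0.1748, 0.2]
eef_rot: [3.141, 0.0, -3.119]
contact_force: [-0.0, -0.7, -0.3]
finger_gap: 0.0852
grip_force: 0.0
```

```bash
python3 - <<'E'
from h import *
c=shot("wrist","w6")
for col,z in (("red",.085),("white",.05)):
    for r in rects(c,mask(c,col),z,mode=cv2.RETR_CCOMP): print(col,r)
for r in rects(c,mask(c,"yellow"),.016): print("lid",r)
s=ctrl.observe(); print(s["tool_pos"],np.degrees(s["eef_rot"]),s["time_s"])
E
```

```text
red [574.4, 179.4, 102.8, 66.6, 3.6, 261, 182]
red [495.0, 25.6, 94.1, 16.4, -89.8, 84, 95]
white [772.1, 197.3, 64.4, 42.7, -76.7, 271, 327]
white [553.9, 6.4, 191.7, 122.0, 0.3, 92, 141]
white [573.8, 6.4, 126.5, 92.3, 0.3, 96, 167]
white [495.8, 5.5, 110.3, 21.9, -89.6, 84, 95]
white [552.9, 179.4, 191.7, 121.5, -6.3, 261, 144]
white [578.3, 178.8, 137.9, 97.3, -6.1, 258, 172]
white [494.9, 185.6, 109.8, 22.1, 83.6, 268, 98]
lid [433.4, 377.0, 101.1, 72.5, -24.4, 456, 41]
[0.57248005 0.17467223 0.20001618] [ 1.79989116e+02  9.25559925e-03 -1.78707458e+02] 20.0
```

View pics/w6.png

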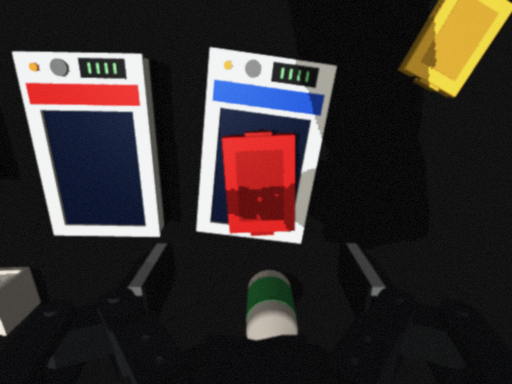

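The red chamber is centred at (261,182) on the blue warmer, and the bottle at (270,300) is clear of the fingers. I'll grip the red one.

>>> jog_arm:
  motion:
    - {"ax": 0,"ay": 0,"az": -2,"x": -0.5,"y": 3,"z": 15,"hand": 0}
    - {"ax": 0,"ay": 0,"az": 0,"x": 0,"y": 0,"z": 25,"hand": 0}
    - {"ax": 0,"ay": 0,"az": 0,"x": 0,"y": 0,"z": 30,"hand": 0}
    - {"ax": 0,"ay": 0,"az": 0,"x": 0,"y": 0,"z": 30,"hand": 0}
    - {"ax": 0,"ay": 0,"az": 0,"x": 0,"y": 0,"z": 22,"hand": 0}
    - {"ax": 0,"ay": 0,"az": 0,"x": 0,"y": 0,"z": 15,"hand": 0}
    - {"ax": 0,"ay": 0,"az": 0,"x": 0,"y": 0,"z": 9.5,"hand": 0}
    - {"ax": 0,"ay": 0,"az": 0,"x": 0,"y": 0,"z": 0,"hand": 0}

```text
time_s: 20.8
tool_pos: [0.5723, 0.1777, 0.0524]
eef_rot: [-3.141, -0.002, -3.084]
contact_force: [0.2, -0.3, -0.0]
finger_gap: 0.0851
grip_force: 0.0
```

>>> jog_arm:
  motion:
    - {"ax": 0,"ay": 0,"az": 0,"x": 0,"y": 0,"z": 0,"hand": 0.15}
    - {"ax": 0,"ay": 0,"az": 0,"x": 0,"y": 0,"z": 0,"hand": 0.2}
    - {"ax": 0,"ay": 0,"az": 0,"x": 0,"y": 0,"z": 0,"hand": 0.25}
    - {"ax": 0,"ay": 0,"az": 0,"x": 0,"y": 0,"z": 0,"hand": 0.4}
    - {"ax": 0,"ay": 0,"az": 0,"x": 0,"y": 0,"z": 0,"hand": 0.6}
    - {"ax": 0,"ay": 0,"az": 0,"x": 0,"y": 0,"z": 0,"hand": 1}
    - {"ax": 0,"ay": 0,"az": 0,"x": 0,"y": 0,"z": 0,"hand": 1}
    - {"ax": 0,"ay": 0,"az": 0,"x": 0,"y": 0,"z": 0,"hand": 1}

```text
time_s: 21.6
tool_pos: [0.5736, 0.1786, 0.0549]
eef_rot: [3.141, 0.002, -3.083]
contact_force: [-0.8, -1.2, 5.0]
finger_gap: 0.0648
grip_force: 64.5
```

>>> jog_arm:
  motion:
    - {"ax": 0,"ay": 0,"az": 0,"x": 0,"y": 0,"z": -5,"hand": 1}
    - {"ax": 0,"ay": 0,"az": 0,"x": 0,"y": 0,"z": -10,"hand": 1}
    - {"ax": 0,"ay": 0,"az": 0,"x": 0,"y": 0,"z": -15,"hand": 1}
    - {"ax": 0,"ay": 0,"az": 0,"x": 0,"y": 0,"z": -15,"hand": 1}
    - {"ax": 0,"ay": 0,"az": 0,"x": 0,"y": 0,"z": -10,"hand": 1}
    - {"ax": 0,"ay": 0,"az": 0,"x": 0,"y": 0,"z": -5,"hand": 1}
    - {"ax": 0,"ay": 0,"az": 3,"x": 0,"y": 0,"z": 0,"hand": 1}
    - {"ax": 0,"ay": 0,"az": 0,"x": 0,"y": 0,"z": 0,"hand": 1}

```text
time_s: 22.4
tool_pos: [0.5728, 0.1785, 0.1135]
eef_rot: [3.141, 0.0, -3.136]
contact_force: [-0.9, 0.4, -2.1]
finger_gap: 0.0649
grip_force: 66.7
```

```bash
python3 -c "
from h import *
s=ctrl.observe();print(s['tool_pos'],np.degrees(s['eef_rot']),s['contact_force'])
go(571.5,4,55.2,180.4)"
```

```text
[0.5727918  0.17849315 0.11352232] [ 1.79980248e+02  3.97383785e-03 -1.79679252e+02] [-0.87603963  0.44037715 -2.05010257]
az -0.1  x 2.5 y -174.5 z 58.3
```

>>> jog_arm:
  motion:
    - {"ax": 0,"ay": 0,"az": 0,"x": 0.5,"y": -14,"z": 0,"hand": 1}
    - {"ax": 0,"ay": 0,"az": 0,"x": 0.5,"y": -25,"z": 0,"hand": 1}
    - {"ax": 0,"ay": 0,"az": 0,"x": 0.5,"y": -30,"z": 0,"hand": 1}
    - {"ax": 0,"ay": 0,"az": 0,"x": 0.5,"y": -30,"z": 0,"hand": 1}
    - {"ax": 0,"ay": 0,"az": 0,"x": 0.5,"y": -30,"z": 0,"hand": 1}
    - {"ax": 0,"ay": 0,"az": 0,"x": 0,"y": -25,"z": 0,"hand": 1}
    - {"ax": 0,"ay": 0,"az": 0,"x": 0,"y": -15,"z": 0,"hand": 1}
    - {"ax": 0,"ay": 0,"az": 0,"x": 0,"y": -5.5,"z": 5,"hand": 1}
    - {"ax": 0,"ay": 0,"az": 0,"x": 0,"y": 0,"z": 10,"hand": 1}
    - {"ax": 0,"ay": 0,"az": 0,"x": 0,"y": 0,"z": 15,"hand": 1}

```text
time_s: 23.4
tool_pos: [0.5718, 0.0047, 0.0829]
eef_rot: [3.141, 0.001, -3.135]
contact_force: [0.5, 0.8, -0.5]
finger_gap: 0.0651
grip_force: 66.7
```

>>> jog_arm:
  motion:
    - {"ax": 0,"ay": 0,"az": 0,"x": 0,"y": 0,"z": 12,"hand": 1}
    - {"ax": 0,"ay": 0,"az": 0,"x": 0,"y": 0,"z": 8,"hand": 1}
    - {"ax": 0,"ay": 0,"az": 0,"x": 0,"y": 0,"z": 4,"hand": 1}
    - {"ax": 0,"ay": 0,"az": 0,"x": 0,"y": 0,"z": 2,"hand": 1}
    - {"ax": 0,"ay": 0,"az": 0,"x": 0,"y": 0,"z": 1,"hand": 1}
    - {"ax": 0,"ay": 0,"az": 0,"x": 0,"y": 0,"z": 1,"hand": 1}
    - {"ax": 0,"ay": 0,"az": 0,"x": 0,"y": 0,"z": 0,"hand": 1}
    - {"ax": 0,"ay": 0,"az": 0,"x": 0,"y": 0,"z": 0,"hand": 1}

```text
time_s: 24.2
tool_pos: [0.5717, 0.004, 0.0557]
eef_rot: [3.141, 0.001, -3.135]
contact_force: [-0.4, 0.1, -1.0]
finger_gap: 0.0652
grip_force: 66.7
```

>>> jog_arm:
  motion:
    - {"ax": 0,"ay": 0,"az": 0,"x": 0,"y": 0,"z": 0.8,"hand": 1}
    - {"ax": 0,"ay": 0,"az": 0,"x": 0,"y": 0,"z": 0.7,"hand": 1}
    - {"ax": 0,"ay": 0,"az": 0,"x": 0,"y": 0,"z": 0,"hand": 1}
    - {"ax": 0,"ay": 0,"az": 0,"x": 0,"y": 0,"z": 0,"hand": 1}

```text
time_s: 24.6
tool_pos: [0.5717, 0.004, 0.0549]
eef_rot: [3.141, 0.001, -3.135]
contact_force: [-2.7, 0.0, 7.7]
finger_gap: 0.0648
grip_force: 67.9
```

>>> jog_arm:
  motion:
    - {"ax": 0,"ay": 0,"az": 0,"x": 0,"y": 0,"z": -1,"hand": 1}
    - {"ax": 0,"ay": 0,"az": 0,"x": 0,"y": 0,"z": 0,"hand": 0.2}
    - {"ax": 0,"ay": 0,"az": 0,"x": 0,"y": 0,"z": 0,"hand": 0}
    - {"ax": 0,"ay": 0,"az": 0,"x": 0,"y": 0,"z": 0,"hand": 0}
    - {"ax": 0,"ay": 0,"az": 0,"x": 0,"y": 0,"z": 0,"hand": 0}
    - {"ax": 0,"ay": 0,"az": 0,"x": 0,"y": 0,"z": -10,"hand": 0}
    - {"ax": 0,"ay": 0,"az": 0,"x": 0,"y": 0,"z": -30,"hand": 0}
    - {"ax": 0,"ay": 0,"az": 0,"x": 0,"y": 0,"z": -45,"hand": 0}
    - {"ax": 0,"ay": 0,"az": 0,"x": 0,"y": 0,"z": -45,"hand": 0}
    - {"ax": 0,"ay": 0,"az": 0,"x": 0,"y": 0,"z": -15,"hand": 0}

```text
time_s: 25.6
tool_pos: [0.5732, 0.004, 0.2055]
eef_rot: [3.141, 0.007, -3.135]
contact_force: [0.7, -0.4, -0.1]
finger_gap: 0.0854
grip_force: 0.0
```

```bash
python3 - <<'E'
from h import *
c=shot("wrist","w7")
for col,z in (("red",.085),("white",.05)):
    for r in rects(c,mask(c,col),z,mode=cv2.RETR_CCOMP): print(col,r)
s=ctrl.observe(); print(s["tool_pos"],np.degrees(s["eef_rot"]),s["time_s"])
go(450,-362,200,186.5)
E
```

```text
red [572.6, 5.1, 101.4, 67.4, 0.3, 257, 177]
red [495.6, 5.8, 94.1, 15.9, -89.7, 258, 97]
white [715.4, -180.8, 60.3, 30.9, -86.5, 102, 280]
white [521.3, -211.1, 79.9, 40.7, 2.6, 45, 120]
white [554.3, 6.4, 191.4, 121.8, 0.3, 258, 142]
white [577.3, 7.0, 132.5, 93.7, 0.3, 258, 169]
white [495.8, 6.0, 110.2, 20.8, -89.7, 258, 97]
white [553.2, 180.1, 191.8, 121.5, -6.3, 425, 143]
white [572.8, 177.4, 128.8, 94.4, -6.3, 417, 168]
white [495.1, 186.6, 110.3, 21.9, 83.7, 440, 97]
white [505.5, -194.0, 185.3, 122.6, 1.9, 71, 87]
[0.57354023 0.00396829 0.20610609] [ 179.97960836    0.46516102 -179.63189785] 25.65
az -6.1  x 164.2 y -349.6 z 6.1
```

>>> jog_arm:
  motion:
    - {"ax": 0,"ay": 0,"az": -6.1,"x": 0,"y": 0,"z": 0,"hand": 0}
    - {"ax": 0,"ay": 0,"az": 0,"x": 14,"y": -30,"z": 1,"hand": 0}
    - {"ax": 0,"ay": 0,"az": 0,"x": 19,"y": -40,"z": 1,"hand": 0}
    - {"ax": 0,"ay": 0,"az": 0,"x": 19,"y": -40,"z": 1,"hand": 0}
    - {"ax": 0,"ay": 0,"az": 0,"x": 19,"y": -40,"z": 1,"hand": 0}
    - {"ax": 0,"ay": 0,"az": 0,"x": 19,"y": -40,"z": 1,"hand": 0}
    - {"ax": 0,"ay": 0,"az": 0,"x": 19,"y": -40,"z": 1,"hand": 0}
    - {"ax": 0,"ay": 0,"az": 0,"x": 19,"y": -40,"z": 0,"hand": 0}
    - {"ax": 0,"ay": 0,"az": 0,"x": 19,"y": -40,"z": 0,"hand": 0}
    - {"ax": 0,"ay": 0,"az": 0,"x": 17,"y": -39.5,"z": 0,"hand": 0}

```text
time_s: 26.65
tool_pos: [0.4467, -0.3633, 0.1939]
eef_rot: [3.141, 0.0, -3.029]
contact_force: [1.5, 0.1, -0.6]
finger_gap: 0.0856
grip_force: 0.0
```

>>> jog_arm:
  motion:
    - {"ax": 0,"ay": 0,"az": 0,"x": 0,"y": 0,"z": 0,"hand": 0}
    - {"ax": 0,"ay": 0,"az": 0,"x": 0,"y": 0,"z": 0,"hand": 0}
    - {"ax": 0,"ay": 0,"az": 0,"x": 0,"y": 0,"z": 0,"hand": 0}

```text
time_s: 26.95
tool_pos: [0.4479, -0.361, 0.1937]
eef_rot: [3.141, -0.0, -3.028]
contact_force: [0.2, 0.4, -0.4]
finger_gap: 0.0851
grip_force: 0.0
```

```bash
python3 - <<'E'
from h import *
c=shot("wrist","w8")
for r in rects(c,mask(c,"blue"),.041,mode=cv2.RETR_CCOMP): print("blue",r)
s=ctrl.observe(); print(s["tool_pos"],np.degrees(s["eef_rot"]),s["time_s"])
go(450,-363,10,186.5)
E
```

```text
blue [447.8, -362.0, 100.7, 64.3, 6.5, 255, 171]
[ 0.44814939 -0.36070764  0.19378572] [ 1.79956377e+02  6.99526490e-03 -1.73466792e+02] 27.0
az 0.0  x -1.6 y -2.5 z 183.8
```

>>> jog_arm:
  motion:
    - {"ax": 0,"ay": 0,"az": 0,"x": 0,"y": -1.7,"z": 15,"hand": 0}
    - {"ax": 0,"ay": 0,"az": 0,"x": 0,"y": 0,"z": 28,"hand": 0}
    - {"ax": 0,"ay": 0,"az": 0,"x": 0,"y": 0,"z": 32,"hand": 0}
    - {"ax": 0,"ay": 0,"az": 0,"x": 0,"y": 0,"z": 32,"hand": 0}
    - {"ax": 0,"ay": 0,"az": 0,"x": 0,"y": 0,"z": 30,"hand": 0}
    - {"ax": 0,"ay": 0,"az": 0,"x": 0,"y": 0,"z": 23,"hand": 0}
    - {"ax": 0,"ay": 0,"az": 0,"x": 0,"y": 0,"z": 14,"hand": 0}
    - {"ax": 0,"ay": 0,"az": 0,"x": 0,"y": 0,"z": 9,"hand": 0}
    - {"ax": 0,"ay": 0,"az": 0,"x": 0,"y": 0,"z": 0,"hand": 0}

```text
time_s: 27.9
tool_pos: [0.4481, -0.3621, 0.01]
eef_rot: [3.14, -0.001, -3.027]
contact_force: [0.2, -0.1, 0.1]
finger_gap: 0.0851
grip_force: 0.0
```

>>> jog_arm:
  motion:
    - {"ax": 0,"ay": 0,"az": 0,"x": 0,"y": 0,"z": 0,"hand": 0.15}
    - {"ax": 0,"ay": 0,"az": 0,"x": 0,"y": 0,"z": 0,"hand": 0.2}
    - {"ax": 0,"ay": 0,"az": 0,"x": 0,"y": 0,"z": 0,"hand": 0.25}
    - {"ax": 0,"ay": 0,"az": 0,"x": 0,"y": 0,"z": 0,"hand": 0.4}
    - {"ax": 0,"ay": 0,"az": 0,"x": 0,"y": 0,"z": 0,"hand": 0.6}
    - {"ax": 0,"ay": 0,"az": 0,"x": 0,"y": 0,"z": 0,"hand": 1}
    - {"ax": 0,"ay": 0,"az": 0,"x": 0,"y": 0,"z": 0,"hand": 1}
    - {"ax": 0,"ay": 0,"az": 0,"x": 0,"y": 0,"z": 0,"hand": 1}

```text
time_s: 28.7
tool_pos: [0.4488, -0.3637, 0.0122]
eef_rot: [-3.141, 0.002, -3.029]
contact_force: [-0.7, 1.6, 5.6]
finger_gap: 0.065
grip_force: 64.6
```

>>> jog_arm:
  motion:
    - {"ax": 0,"ay": 0,"az": 0,"x": 0,"y": 0,"z": -5,"hand": 1}
    - {"ax": 0,"ay": 0,"az": 0,"x": 0,"y": 0,"z": -15,"hand": 1}
    - {"ax": 0,"ay": 0,"az": 0,"x": 0,"y": 0,"z": -25,"hand": 1}
    - {"ax": 0,"ay": 0,"az": 0,"x": 0,"y": 0,"z": -35,"hand": 1}
    - {"ax": 0,"ay": 0,"az": 0,"x": 0,"y": 0,"z": -40,"hand": 1}
    - {"ax": 0,"ay": 0,"az": 0,"x": 0,"y": 0,"z": -40,"hand": 1}
    - {"ax": 0,"ay": 0,"az": 0,"x": 0,"y": 0,"z": -25,"hand": 1}
    - {"ax": 0,"ay": 0,"az": 0,"x": 0,"y": 0,"z": -10,"hand": 1}
    - {"ax": 0,"ay": 0,"az": 0,"x": 0,"y": 0,"z": 0,"hand": 1}

```text
time_s: 29.6
tool_pos: [0.4485, -0.3639, 0.207]
eef_rot: [-3.14, 0.002, -3.029]
contact_force: [0.9, -0.5, -1.8]
finger_gap: 0.0653
grip_force: 67.0
```

```bash
python3 -c "
from h import *
s=ctrl.observe();print(s['tool_pos'],np.degrees(s['eef_rot']),s['contact_force'])
go(572,177,200,174)"
```

```text
[ 0.44848246 -0.36387299  0.20701313] [-1.79915779e+02  1.09935991e-01 -1.73538247e+02] [ 0.86575026 -0.49368719 -1.76762026]
az 12.5  x -66.3 y 550.8 z 7.0
```

>>> jog_arm:
  motion:
    - {"ax": 0,"ay": 0,"az": 4,"x": 0,"y": 0,"z": 0,"hand": 1}
    - {"ax": 0,"ay": 0,"az": 4.5,"x": 0,"y": 0,"z": 0,"hand": 1}
    - {"ax": 0,"ay": 0,"az": 4,"x": 0,"y": 0,"z": 0,"hand": 1}
    - {"ax": 0,"ay": 0,"az": 0,"x": -2,"y": 15,"z": 0,"hand": 1}
    - {"ax": 0,"ay": 0,"az": 0,"x": -4,"y": 27,"z": 0,"hand": 1}
    - {"ax": 0,"ay": 0,"az": 0,"x": -4,"y": 35,"z": 0,"hand": 1}
    - {"ax": 0,"ay": 0,"az": 0,"x": -4,"y": 35,"z": 0,"hand": 1}
    - {"ax": 0,"ay": 0,"az": 0,"x": -4,"y": 35,"z": 0,"hand": 1}
    - {"ax": 0,"ay": 0,"az": 0,"x": -4,"y": 35,"z": 0,"hand": 1}
    - {"ax": 0,"ay": 0,"az": 0,"x": -4,"y": 35,"z": 0,"hand": 1}

```text
time_s: 30.6
tool_pos: [0.496, -0.1481, 0.2045]
eef_rot: [3.141, -0.002, 3.038]
contact_force: [0.2, 0.4, -1.2]
finger_gap: 0.0653
grip_force: 67.0
```

>>> jog_arm:
  motion:
    - {"ax": 0,"ay": 0,"az": 0,"x": -4,"y": 35,"z": 0,"hand": 1}
    - {"ax": 0,"ay": 0,"az": 0,"x": -4,"y": 35,"z": 0,"hand": 1}
    - {"ax": 0,"ay": 0,"az": 0,"x": -4,"y": 35,"z": 0,"hand": 1}
    - {"ax": 0,"ay": 0,"az": 0,"x": -4,"y": 35,"z": 0,"hand": 1}
    - {"ax": 0,"ay": 0,"az": 0,"x": -4,"y": 35,"z": 0,"hand": 1}
    - {"ax": 0,"ay": 0,"az": 0,"x": -4,"y": 35,"z": 0,"hand": 1}
    - {"ax": 0,"ay": 0,"az": 0,"x": -4,"y": 35,"z": 0,"hand": 1}
    - {"ax": 0,"ay": 0,"az": 0,"x": -4,"y": 28,"z": 0,"hand": 1}
    - {"ax": 0,"ay": 0,"az": 0,"x": -4,"y": 16,"z": 0,"hand": 1}
    - {"ax": 0,"ay": 0,"az": 0,"x": -2,"y": 0,"z": 0,"hand": 1}

```text
time_s: 31.6
tool_pos: [0.5646, 0.135, 0.2047]
eef_rot: [3.141, -0.002, 3.04]
contact_force: [0.7, 0.6, -1.6]
finger_gap: 0.0647
grip_force: 67.0
```

>>> jog_arm:
  motion:
    - {"ax": 0,"ay": 0,"az": 0,"x": 0,"y": 0,"z": 0,"hand": 1}
    - {"ax": 0,"ay": 0,"az": 0,"x": 0,"y": 0,"z": 0,"hand": 1}

```text
time_s: 31.8
tool_pos: [0.5645, 0.132, 0.2056]
eef_rot: [-3.141, -0.001, 3.036]
contact_force: [-0.1, -0.3, -1.7]
finger_gap: 0.0648
grip_force: 67.0
```

```bash
python3 - <<'E'
from h import *
s=ctrl.observe();print(s['tool_pos'],np.degrees(s['eef_rot']),s['contact_force'],s['finger_gap'])
c=shot("wrist","w9")
for r in rects(c,mask(c,"white"),.05,mode=cv2.RETR_CCOMP): print("white",r)
go(572,177,56.2,174); level(174)
E
```

```text
[0.56450591 0.13204153 0.20561908] [-1.79988466e+02 -3.65288720e-02  1.73935569e+02] [-0.11270259 -0.25701929 -1.71128185] 0.06481837100540036
white [727.6, -184.8, 159.4, 54.1, -51.9, 33, 320]
white [560.5, -135.4, 91.4, 34.2, -21.9, 10, 196]
white [554.3, 6.4, 192.3, 122.7, 0.3, 126, 166]
white [496.0, 5.5, 110.1, 21.9, -89.5, 126, 122]
white [552.2, 179.0, 190.2, 121.0, -6.2, 311, 130]
white [495.1, 185.7, 109.9, 21.0, 83.9, 302, 101]
az -0.1  x -2.6 y 45.6 z 149.6
turn [ 0.   -0.02 -0.09]
```

>>> jog_arm:
  motion:
    - {"ax": 0,"ay": 0,"az": 0,"x": -1,"y": 12,"z": 0,"hand": 1}
    - {"ax": 0,"ay": 0,"az": 0,"x": -1,"y": 20,"z": 0,"hand": 1}
    - {"ax": 0,"ay": 0,"az": 0,"x": -0.6,"y": 13.5,"z": 5,"hand": 1}
    - {"ax": 0,"ay": 0,"az": 0,"x": 0,"y": 0,"z": 15,"hand": 1}
    - {"ax": 0,"ay": 0,"az": 0,"x": 0,"y": 0,"z": 22,"hand": 1}
    - {"ax": 0,"ay": 0,"az": 0,"x": 0,"y": 0,"z": 25,"hand": 1}
    - {"ax": 0,"ay": 0,"az": 0,"x": 0,"y": 0,"z": 25,"hand": 1}
    - {"ax": 0,"ay": 0,"az": 0,"x": 0,"y": 0,"z": 20,"hand": 1}
    - {"ax": 0,"ay": 0,"az": 0,"x": 0,"y": 0,"z": 15,"hand": 1}
    - {"ax": 0,"ay": 0,"az": 0,"x": 0,"y": 0,"z": 8,"hand": 1}

```text
time_s: 32.85
tool_pos: [0.5715, 0.1781, 0.0692]
eef_rot: [-3.141, -0.002, 3.036]
contact_force: [-0.2, 0.2, -0.6]
finger_gap: 0.0646
grip_force: 67.1
```

>>> jog_arm:
  motion:
    - {"ax": 0,"ay": 0,"az": 0,"x": 0,"y": 0,"z": 6,"hand": 1}
    - {"ax": 0,"ay": 0,"az": 0,"x": 0,"y": 0,"z": 4,"hand": 1}
    - {"ax": 0,"ay": 0,"az": 0,"x": 0,"y": 0,"z": 2,"hand": 1}
    - {"ax": 0,"ay": 0,"az": 0,"x": 0,"y": 0,"z": 1,"hand": 1}
    - {"ax": 0,"ay": 0,"az": 0,"x": 0,"y": 0,"z": 0,"hand": 1}
    - {"ax": 0,"ay": 0,"az": 0,"x": 0,"y": 0,"z": 0,"hand": 1}

```text
time_s: 33.45
tool_pos: [0.5725, 0.1781, 0.0584]
eef_rot: [3.141, 0.001, 3.036]
contact_force: [-0.0, 0.0, -1.5]
finger_gap: 0.0651
grip_force: 67.1
```

>>> jog_arm:
  motion:
    - {"ax": 0,"ay": 0,"az": 0,"x": 0,"y": 0,"z": 1,"hand": 1}
    - {"ax": 0,"ay": 0,"az": 0,"x": 0,"y": 0,"z": 1,"hand": 1}
    - {"ax": 0,"ay": 0,"az": 0,"x": 0,"y": 0,"z": 0.7,"hand": 1}
    - {"ax": 0,"ay": 0,"az": 0,"x": 0,"y": 0,"z": 0.5,"hand": 1}
    - {"ax": 0,"ay": 0,"az": 0,"x": 0,"y": 0,"z": 0,"hand": 1}
    - {"ax": 0,"ay": 0,"az": 0,"x": 0,"y": 0,"z": 0,"hand": 1}

```text
time_s: 34.05
tool_pos: [0.5724, 0.178, 0.0562]
eef_rot: [3.141, 0.001, 3.036]
contact_force: [-4.7, -0.6, 11.4]
finger_gap: 0.0649
grip_force: 68.6
```

>>> jog_arm:
  motion:
    - {"ax": 0,"ay": 0,"az": 0,"x": 0,"y": 0,"z": -1,"hand": 1}
    - {"ax": 0,"ay": 0,"az": 0,"x": 0,"y": 0,"z": 0,"hand": 0.2}
    - {"ax": 0,"ay": 0,"az": 0,"x": 0,"y": 0,"z": 0,"hand": 0}
    - {"ax": 0,"ay": 0,"az": 0,"x": 0,"y": 0,"z": 0,"hand": 0}
    - {"ax": 0,"ay": 0,"az": 0,"x": 0,"y": 0,"z": 0,"hand": 0}
    - {"ax": 0,"ay": 0,"az": 0,"x": 0,"y": 0,"z": -10,"hand": 0}
    - {"ax": 0,"ay": 0,"az": 0,"x": 0,"y": 0,"z": -30,"hand": 0}
    - {"ax": 0,"ay": 0,"az": 0,"x": 0,"y": 0,"z": -45,"hand": 0}
    - {"ax": 0,"ay": 0,"az": 0,"x": 0,"y": 0,"z": -45,"hand": 0}
    - {"ax": 0,"ay": 0,"az": 0,"x": 0,"y": 0,"z": -15,"hand": 0}

```text
time_s: 35.05
tool_pos: [0.5739, 0.1785, 0.2065]
eef_rot: [3.138, 0.006, 3.036]
contact_force: [0.7, 0.5, -1.2]
finger_gap: 0.0853
grip_force: 0.0
```

```bash
python3 - <<'E'
from h import *
c=shot("wrist","w10")
for col,z in (("blue",.085),("white",.05)):
    for r in rects(c,mask(c,col),z,mode=cv2.RETR_CCOMP): print(col,r)
for r in rects(c,mask(c,"yellow"),.016): print("lid",r)
s=ctrl.observe(); print(s["tool_pos"],np.degrees(s["eef_rot"]),s["time_s"])
go(432,375,150,155.6)
E
```

```text
blue [571.6, 179.0, 101.4, 67.2, -5.9, 256, 176]
blue [588.4, 178.1, 42.8, 31.3, 82.5, 257, 195]
blue [495.0, 185.8, 94.0, 15.9, 83.9, 254, 95]
white [758.3, -167.7, 57.0, 29.1, -22.2, 9, 330]
white [776.6, 197.6, 64.4, 51.5, -84.6, 287, 321]
white [705.9, -140.2, 74.4, 24.1, -69.9, 18, 300]
white [554.2, 5.6, 192.5, 122.7, 0.3, 103, 163]
white [495.8, 4.9, 110.8, 22.1, -89.7, 78, 116]
white [552.9, 179.0, 191.2, 121.8, -6.2, 254, 141]
white [575.8, 177.1, 132.3, 93.8, -6.2, 254, 167]
white [495.4, 185.5, 110.4, 21.7, 83.9, 254, 95]
lid [447.6, 372.1, 71.5, 71.0, -23.7, 430, 29]
[0.57423642 0.17856688 0.20711025] [179.79638306   0.43119933 173.96538126] 35.1
az 18.4  x 210.7 y 120.1 z 57.1
```

>>> jog_arm:
  motion:
    - {"ax": 0,"ay": 0,"az": 6.2,"x": 0,"y": 0,"z": 0,"hand": 0}
    - {"ax": 0,"ay": 0,"az": 6.2,"x": 0,"y": 0,"z": 0,"hand": 0}
    - {"ax": 0,"ay": 0,"az": 6,"x": 0,"y": 0,"z": 0,"hand": 0}
    - {"ax": 0,"ay": 0,"az": 0,"x": 26,"y": 15,"z": 7,"hand": 0}
    - {"ax": 0,"ay": 0,"az": 0,"x": 31,"y": 18,"z": 8,"hand": 0}
    - {"ax": 0,"ay": 0,"az": 0,"x": 31,"y": 18,"z": 8,"hand": 0}
    - {"ax": 0,"ay": 0,"az": 0,"x": 31,"y": 18,"z": 9,"hand": 0}
    - {"ax": 0,"ay": 0,"az": 0,"x": 31,"y": 18,"z": 9,"hand": 0}
    - {"ax": 0,"ay": 0,"az": 0,"x": 31,"y": 18,"z": 9,"hand": 0}
    - {"ax": 0,"ay": 0,"az": 0,"x": 29.5,"y": 15,"z": 7,"hand": 0}

```text
time_s: 36.1
tool_pos: [0.429, 0.3753, 0.1433]
eef_rot: [3.142, -0.0, 2.715]
contact_force: [-0.8, 1.1, 0.4]
finger_gap: 0.0853
grip_force: 0.0
```

>>> jog_arm:
  motion:
    - {"ax": 0,"ay": 0,"az": 0,"x": 0,"y": 0,"z": 0,"hand": 0}
    - {"ax": 0,"ay": 0,"az": 0,"x": 0,"y": 0,"z": 0,"hand": 0}
    - {"ax": 0,"ay": 0,"az": 0,"x": 0,"y": 0,"z": 0,"hand": 0}

```text
time_s: 36.4
tool_pos: [0.4307, 0.3739, 0.144]
eef_rot: [3.141, 0.0, 2.715]
contact_force: [-0.0, -0.9, -1.0]
finger_gap: 0.085
grip_force: 0.0
```

```bash
python3 - <<'E'
from h import *
c=shot("wrist","w11")
m=cv2.inRange(c["hsv"],np.array((15,100,60)),np.array((34,255,255)))
for r in rects(c,m,.016): print("lid",r)
s=ctrl.observe(); print(s["tool_pos"],np.degrees(s["eef_rot"]),s["time_s"])
E
```

```text
lid [431.3, 379.3, 106.7, 68.9, -24.5, 261, 175]
[0.43089659 0.37371914 0.14410417] [1.79963148e+02 1.98106052e-02 1.55513202e+02] 36.45
```

View pics/w11.png

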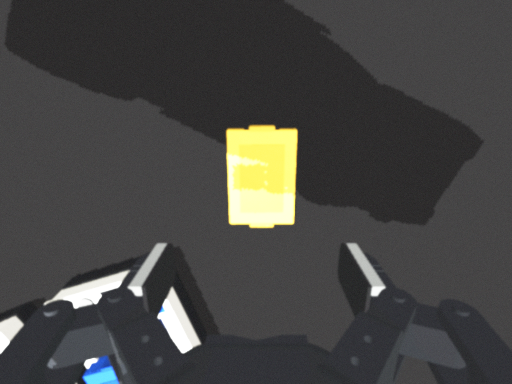

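The lid is at (261,175), square to the fingers and slightly to the right. It looks about 4% larger than expected, so I'll drop partway and look again to check its height.

>>> jog_arm:
  motion:
    - {"ax": 0,"ay": 0,"az": 0,"x": 1.4,"y": 4.1,"z": 10,"hand": 0}
    - {"ax": 0,"ay": 0,"az": 0,"x": 0,"y": 0,"z": 20,"hand": 0}
    - {"ax": 0,"ay": 0,"az": 0,"x": 0,"y": 0,"z": 25,"hand": 0}
    - {"ax": 0,"ay": 0,"az": 0,"x": 0,"y": 0,"z": 20,"hand": 0}
    - {"ax": 0,"ay": 0,"az": 0,"x": 0,"y": 0,"z": 10,"hand": 0}
    - {"ax": 0,"ay": 0,"az": 0,"x": 0,"y": 0,"z": 0,"hand": 0}
    - {"ax": 0,"ay": 0,"az": 0,"x": 0,"y": 0,"z": 0,"hand": 0}

```text
time_s: 37.15
tool_pos: [0.4312, 0.3787, 0.0592]
eef_rot: [3.141, 0.0, 2.715]
contact_force: [0.0, -0.3, -0.5]
finger_gap: 0.0853
grip_force: 0.0
```

```bash
python3 - <<'E'
from h import *
c=shot("wrist","w12")
m=cv2.inRange(c["hsv"],np.array((15,100,60)),np.array((34,255,255)))
for z in (.006,.016,.026):
  for r in rects(c,m,z): print("lid",z,r)
s=ctrl.observe(); print(s["tool_pos"],np.degrees(s["eef_rot"]),s["time_s"],c["o"])
E
```

```text
lid 0.006 [434.6, 377.9, 111.6, 71.6, -24.5, 257, 207]
lid 0.016 [430.7, 379.7, 105.9, 67.9, -24.5, 257, 207]
lid 0.026 [426.7, 381.5, 100.2, 64.3, -24.5, 257, 207]
[0.43137745 0.3789669  0.05965328] [1.79907055e+02 3.10640372e-02 1.55545516e+02] 37.2 [0.35702823 0.41269559 0.20155123]
```

>>> jog_arm:
  motion:
    - {"ax": 0,"ay": 0,"az": 0,"x": 0,"y": 0,"z": 15,"hand": 0}
    - {"ax": 0,"ay": 0,"az": 0,"x": 0,"y": 0,"z": 20,"hand": 0}
    - {"ax": 0,"ay": 0,"az": 0,"x": 0,"y": 0,"z": 14,"hand": 0}
    - {"ax": 0,"ay": 0,"az": 0,"x": 0,"y": 0,"z": 8,"hand": 0}
    - {"ax": 0,"ay": 0,"az": 0,"x": 0,"y": 0,"z": 3.5,"hand": 0}
    - {"ax": 0,"ay": 0,"az": 0,"x": 0,"y": 0,"z": 0,"hand": 0}
    - {"ax": 0,"ay": 0,"az": 0,"x": 0,"y": 0,"z": 0,"hand": 0}

```text
time_s: 37.9
tool_pos: [0.4312, 0.3791, -0.0009]
eef_rot: [3.14, 0.001, 2.715]
contact_force: [0.3, 0.1, -0.3]
finger_gap: 0.0855
grip_force: 0.0
```

>>> jog_arm:
  motion:
    - {"ax": 0,"ay": 0,"az": 0,"x": 0,"y": 0,"z": 0,"hand": 0.15}
    - {"ax": 0,"ay": 0,"az": 0,"x": 0,"y": 0,"z": 0,"hand": 0.2}
    - {"ax": 0,"ay": 0,"az": 0,"x": 0,"y": 0,"z": 0,"hand": 0.22}
    - {"ax": 0,"ay": 0,"az": 0,"x": 0,"y": 0,"z": 0,"hand": 0.25}
    - {"ax": 0,"ay": 0,"az": 0,"x": 0,"y": 0,"z": 0,"hand": 0.27}
    - {"ax": 0,"ay": 0,"az": 0,"x": 0,"y": 0,"z": 0,"hand": 0.27}

```text
time_s: 38.5
tool_pos: [0.431, 0.3789, -0.0007]
eef_rot: [3.14, 0.0, 2.715]
contact_force: [-1.2, -1.6, 7.8]
finger_gap: 0.0643
grip_force: 64.2
```

>>> jog_arm:
  motion:
    - {"ax": 0,"ay": 0,"az": 0,"x": 0,"y": 0,"z": 0,"hand": 1}
    - {"ax": 0,"ay": 0,"az": 0,"x": 0,"y": 0,"z": -4,"hand": 1}
    - {"ax": 0,"ay": 0,"az": 0,"x": 0,"y": 0,"z": -12,"hand": 1}
    - {"ax": 0,"ay": 0,"az": 0,"x": 0,"y": 0,"z": -24,"hand": 1}
    - {"ax": 0,"ay": 0,"az": 0,"x": 0,"y": 0,"z": -35,"hand": 1}
    - {"ax": 0,"ay": 0,"az": 0,"x": 0,"y": 0,"z": -40,"hand": 1}
    - {"ax": 0,"ay": 0,"az": 0,"x": 0,"y": 0,"z": -40,"hand": 1}
    - {"ax": 0,"ay": 0,"az": 0,"x": 0,"y": 0,"z": -30,"hand": 1}
    - {"ax": 0,"ay": 0,"az": 0,"x": 0,"y": 0,"z": -15,"hand": 1}
    - {"ax": 0,"ay": 0,"az": 0,"x": 0,"y": 0,"z": 0,"hand": 1}

```text
time_s: 39.5
tool_pos: [0.4316, 0.3794, 0.2015]
eef_rot: [3.137, 0.002, 2.715]
contact_force: [1.2, -0.6, -0.2]
finger_gap: 0.0645
grip_force: 66.4
```

>>> jog_arm:
  motion:
    - {"ax": 0,"ay": 0,"az": -6,"x": 0,"y": 0,"z": 0,"hand": 1}
    - {"ax": 0,"ay": 0,"az": -7,"x": 0,"y": 0,"z": 0,"hand": 1}
    - {"ax": 0,"ay": 0,"az": -7.5,"x": 0,"y": 0,"z": 0,"hand": 1}
    - {"ax": 0,"ay": 0,"az": -6,"x": 0,"y": 0,"z": 0,"hand": 1}
    - {"ax": 0,"ay": 0,"az": 0,"x": 0,"y": 0,"z": 0,"hand": 1}
    - {"ax": 0,"ay": 0,"az": 0,"x": 0,"y": 0,"z": 0,"hand": 1}

```text
time_s: 40.1
tool_pos: [0.4304, 0.3783, 0.1976]
eef_rot: [-3.141, -0.001, -3.109]
contact_force: [1.0, -0.2, -0.2]
finger_gap: 0.0642
grip_force: 66.4
```

```bash
python3 - <<'E'
from h import *
s=ctrl.observe();print(s['tool_pos'],np.degrees(s['eef_rot']),s['contact_force'],s['finger_gap'])
go(520.3,-100,197,182)
E
```

```text
[0.43038424 0.3783139  0.19764082] [-1.79977086e+02 -4.34225221e-02 -1.78114331e+02] [ 1.01608528 -0.22828832 -0.1639838 ] 0.06421539151316681
az -0.1  x -73.2 y -481.2 z 0.6
```

>>> jog_arm:
  motion:
    - {"ax": 0,"ay": 0,"az": 0,"x": -3,"y": -15,"z": 0,"hand": 1}
    - {"ax": 0,"ay": 0,"az": 0,"x": -5,"y": -25,"z": 0,"hand": 1}
    - {"ax": 0,"ay": 0,"az": 0,"x": -5,"y": -32,"z": 0,"hand": 1}
    - {"ax": 0,"ay": 0,"az": 0,"x": -5,"y": -32,"z": 0,"hand": 1}
    - {"ax": 0,"ay": 0,"az": 0,"x": -5,"y": -32,"z": 0,"hand": 1}
    - {"ax": 0,"ay": 0,"az": 0,"x": -5,"y": -32,"z": 0,"hand": 1}
    - {"ax": 0,"ay": 0,"az": 0,"x": -5,"y": -32,"z": 0,"hand": 1}
    - {"ax": 0,"ay": 0,"az": 0,"x": -5,"y": -32,"z": 0,"hand": 1}
    - {"ax": 0,"ay": 0,"az": 0,"x": -5,"y": -32,"z": 0,"hand": 1}
    - {"ax": 0,"ay": 0,"az": 0,"x": -5,"y": -32,"z": 0,"hand": 1}

```text
time_s: 41.1
tool_pos: [0.489, 0.0825, 0.1982]
eef_rot: [3.141, 0.0, -3.108]
contact_force: [-0.1, -0.1, -0.8]
finger_gap: 0.0642
grip_force: 66.4
```

>>> jog_arm:
  motion:
    - {"ax": 0,"ay": 0,"az": 0,"x": -5,"y": -32,"z": 0,"hand": 1}
    - {"ax": 0,"ay": 0,"az": 0,"x": -5,"y": -32,"z": 0,"hand": 1}
    - {"ax": 0,"ay": 0,"az": 0,"x": -5,"y": -32,"z": 0,"hand": 1}
    - {"ax": 0,"ay": 0,"az": 0,"x": -5,"y": -32,"z": 0,"hand": 1}
    - {"ax": 0,"ay": 0,"az": 0,"x": -3,"y": -25,"z": 0,"hand": 1}
    - {"ax": 0,"ay": 0,"az": 0,"x": -2,"y": -20,"z": 0,"hand": 1}
    - {"ax": 0,"ay": 0,"az": 0,"x": 0,"y": -12,"z": 0,"hand": 1}
    - {"ax": 0,"ay": 0,"az": 0,"x": 0,"y": 0,"z": 0,"hand": 1}
    - {"ax": 0,"ay": 0,"az": 0,"x": 0,"y": 0,"z": 0,"hand": 1}

```text
time_s: 42.0
tool_pos: [0.5206, -0.0993, 0.1981]
eef_rot: [3.141, -0.0, -3.107]
contact_force: [-0.2, 0.6, -0.3]
finger_gap: 0.0642
grip_force: 66.4
```

```bash
python3 - <<'E'
from h import *
s=ctrl.observe();print(s['tool_pos'],np.degrees(s['eef_rot']),s['contact_force'],s['finger_gap'])
c=shot("wrist","w13"); zt=s['tool_pos'][2]
m=cv2.inRange(c["hsv"],np.array((15,100,60)),np.array((34,255,255)))
for z in (.074,.082,zt+.0167): 
  for r in rects(c,m,z,5e-4): print(round(z,3),r)
E
```

```text
[ 0.52059215 -0.09925444  0.19808497] [ 1.79959206e+02 -7.02655303e-03 -1.77993923e+02] [-0.23564946  0.63537744 -0.25891123] 0.0641977638638795
0.074 [593.4, -126.2, 251.0, 199.7, 2.0, 228, 225]
0.074 [443.1, -189.1, 98.2, 16.9, -88.1, 158, 95]
0.082 [588.8, -125.5, 243.5, 193.7, 2.0, 228, 225]
0.082 [443.0, -186.4, 95.2, 16.4, -88.1, 158, 95]
0.215 [512.0, -113.2, 118.4, 94.2, 2.0, 228, 225]
```

View pics/w13.png

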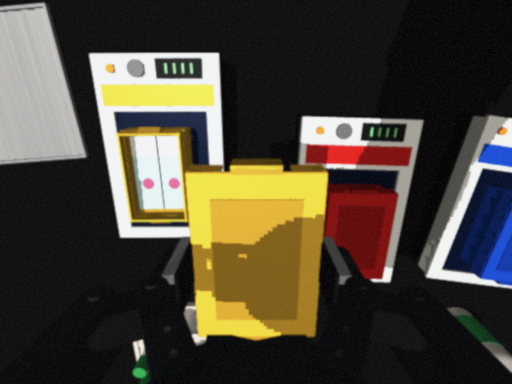

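The open chamber shows at left, columns 122–190 and rows 127–224. The lid is held square in the fingers, rows 160–338. I'll check the chamber's ends against the release position.

```bash
python3 - <<'E'
from h import *
i=cv2.cvtColor(cv2.imread("pics/w13.png"),cv2.COLOR_BGR2HSV)
c=shot("wrist")
m=cv2.inRange(i,np.array((15,100,60)),np.array((34,255,255))); m[:, 185:]=0; m[:112]=0
v,u=np.nonzero(m); mid=(u>140)&(u<178)
n,f=v[mid].min(),v[mid].max()
print(n,f,onplane(c,[[157,n],[157,f+1]],.074))
go(520.3,-197,100,182)
E
```

```text
126 223 [[ 0.47033726 -0.19136516]
 [ 0.56942409 -0.19878389]]
az 0.1  x 3.9 y -98.3 z 98.2
```

>>> jog_arm:
  motion:
    - {"ax": 0,"ay": 0,"az": 0,"x": 1,"y": -13,"z": 0,"hand": 1}
    - {"ax": 0,"ay": 0,"az": 0,"x": 1,"y": -25,"z": 0,"hand": 1}
    - {"ax": 0,"ay": 0,"az": 0,"x": 1,"y": -30,"z": 0,"hand": 1}
    - {"ax": 0,"ay": 0,"az": 0,"x": 1.2,"y": -20,"z": 5,"hand": 1}
    - {"ax": 0,"ay": 0,"az": 0,"x": 0,"y": -10.3,"z": 15,"hand": 1}
    - {"ax": 0,"ay": 0,"az": 0,"x": 0,"y": 0,"z": 25,"hand": 1}
    - {"ax": 0,"ay": 0,"az": 0,"x": 0,"y": 0,"z": 25,"hand": 1}
    - {"ax": 0,"ay": 0,"az": 0,"x": 0,"y": 0,"z": 18,"hand": 1}
    - {"ax": 0,"ay": 0,"az": 0,"x": 0,"y": 0,"z": 10,"hand": 1}
    - {"ax": 0,"ay": 0,"az": 0,"x": 0,"y": 0,"z": 0,"hand": 1}

```text
time_s: 43.1
tool_pos: [0.5197, -0.1976, 0.0991]
eef_rot: [3.141, -0.002, -3.105]
contact_force: [-0.0, -0.1, 0.0]
finger_gap: 0.0641
grip_force: 66.4
```

>>> jog_arm:
  motion:
    - {"ax": 0,"ay": 0,"az": 0,"x": 0,"y": 0,"z": 0,"hand": 1}
    - {"ax": 0,"ay": 0,"az": 0,"x": 0,"y": 0,"z": 0,"hand": 1}

```text
time_s: 43.3
tool_pos: [0.521, -0.1981, 0.1012]
eef_rot: [-3.141, 0.002, -3.105]
contact_force: [0.1, 0.1, 0.2]
finger_gap: 0.0643
grip_force: 66.4
```

```bash
python3 - <<'E'
from h import *
s=ctrl.observe();print(s['tool_pos'],np.degrees(s['eef_rot']),s['contact_force'])
go(520,-197,84,182)
E
```

```text
[ 0.52104942 -0.19805421  0.1012137 ] [-1.79978103e+02  1.02524981e-01 -1.77920285e+02] [0.11468965 0.13102037 0.22372482]
az 0.1  x 1.0 y 1.1 z 17.2
```

>>> jog_arm:
  motion:
    - {"ax": 0,"ay": 0,"az": 0,"x": 1,"y": 1.1,"z": 6,"hand": 1}
    - {"ax": 0,"ay": 0,"az": 0,"x": 0,"y": 0,"z": 6,"hand": 1}
    - {"ax": 0,"ay": 0,"az": 0,"x": 0,"y": 0,"z": 4,"hand": 1}
    - {"ax": 0,"ay": 0,"az": 0,"x": 0,"y": 0,"z": 2,"hand": 1}
    - {"ax": 0,"ay": 0,"az": 0,"x": 0,"y": 0,"z": 1.5,"hand": 1}
    - {"ax": 0,"ay": 0,"az": 0,"x": 0,"y": 0,"z": 1,"hand": 1}
    - {"ax": 0,"ay": 0,"az": 0,"x": 0,"y": 0,"z": 0,"hand": 1}
    - {"ax": 0,"ay": 0,"az": 0,"x": 0,"y": 0,"z": 0,"hand": 1}

```text
time_s: 44.1
tool_pos: [0.5194, -0.1968, 0.0797]
eef_rot: [3.141, 0.0, -3.106]
contact_force: [-0.0, 0.4, -0.7]
finger_gap: 0.0642
grip_force: 66.4
```

>>> jog_arm:
  motion:
    - {"ax": 0,"ay": 0,"az": 0,"x": 0,"y": 0,"z": 1,"hand": 1}
    - {"ax": 0,"ay": 0,"az": 0,"x": 0,"y": 0,"z": 1,"hand": 1}
    - {"ax": 0,"ay": 0,"az": 0,"x": 0,"y": 0,"z": 1,"hand": 1}
    - {"ax": 0,"ay": 0,"az": 0,"x": 0,"y": 0,"z": 0.5,"hand": 1}
    - {"ax": 0,"ay": 0,"az": 0,"x": 0,"y": 0,"z": 0,"hand": 1}
    - {"ax": 0,"ay": 0,"az": 0,"x": 0,"y": 0,"z": 0,"hand": 1}

```text
time_s: 44.7
tool_pos: [0.5192, -0.1967, 0.0761]
eef_rot: [3.141, -0.0, -3.105]
contact_force: [-0.4, -0.7, -0.5]
finger_gap: 0.0644
grip_force: 66.4
```

>>> jog_arm:
  motion:
    - {"ax": 0,"ay": 0,"az": 0,"x": 0,"y": 0,"z": 0.7,"hand": 1}
    - {"ax": 0,"ay": 0,"az": 0,"x": 0,"y": 0,"z": 0.5,"hand": 1}
    - {"ax": 0,"ay": 0,"az": 0,"x": 0,"y": 0,"z": 0,"hand": 1}
    - {"ax": 0,"ay": 0,"az": 0,"x": 0,"y": 0,"z": 0,"hand": 1}

```text
time_s: 45.1
tool_pos: [0.5192, -0.1967, 0.0749]
eef_rot: [3.141, 0.0, -3.106]
contact_force: [-2.1, -0.2, 0.3]
finger_gap: 0.0639
grip_force: 66.6
```

>>> jog_arm:
  motion:
    - {"ax": 0,"ay": 0,"az": 0,"x": 0,"y": 0,"z": 0.5,"hand": 1}
    - {"ax": 0,"ay": 0,"az": 0,"x": 0,"y": 0,"z": 0,"hand": 1}
    - {"ax": 0,"ay": 0,"az": 0,"x": 0,"y": 0,"z": 0,"hand": 1}

```text
time_s: 45.4
tool_pos: [0.5194, -0.1968, 0.0745]
eef_rot: [3.141, 0.0, -3.106]
contact_force: [-1.7, -0.3, 2.0]
finger_gap: 0.0643
grip_force: 66.7
```

>>> jog_arm:
  motion:
    - {"ax": 0,"ay": 0,"az": 0,"x": 0,"y": 0,"z": 0,"hand": 0.22}
    - {"ax": 0,"ay": 0,"az": 0,"x": 0,"y": 0,"z": 0,"hand": 0.1}
    - {"ax": 0,"ay": 0,"az": 0,"x": 0,"y": 0,"z": 0,"hand": 0}
    - {"ax": 0,"ay": 0,"az": 0,"x": 0,"y": 0,"z": 0,"hand": 0}
    - {"ax": 0,"ay": 0,"az": 0,"x": 0,"y": 0,"z": 0,"hand": 0}
    - {"ax": 0,"ay": 0,"az": 0,"x": 0,"y": 0,"z": -8,"hand": 0}
    - {"ax": 0,"ay": 0,"az": 0,"x": 0,"y": 0,"z": -25,"hand": 0}
    - {"ax": 0,"ay": 0,"az": 0,"x": 0,"y": 0,"z": -40,"hand": 0}
    - {"ax": 0,"ay": 0,"az": 0,"x": 0,"y": 0,"z": -40,"hand": 0}
    - {"ax": 0,"ay": 0,"az": 0,"x": 0,"y": 0,"z": -12,"hand": 0}

```text
time_s: 46.4
tool_pos: [0.5209, -0.1974, 0.2043]
eef_rot: [-3.14, 0.006, -3.106]
contact_force: [0.6, -0.4, 0.1]
finger_gap: 0.0857
grip_force: 0.0
```

>>> jog_arm:
  motion:
    - {"ax": 0,"ay": 0,"az": 0,"x": 0,"y": 0,"z": 0,"hand": 0}
    - {"ax": 0,"ay": 0,"az": 0,"x": 0,"y": 0,"z": 0,"hand": 0}
    - {"ax": 0,"ay": 0,"az": 0,"x": 0,"y": 0,"z": 0,"hand": 0}

```text
time_s: 46.7
tool_pos: [0.5185, -0.1965, 0.1978]
eef_rot: [3.14, -0.002, -3.106]
contact_force: [0.1, 0.7, 0.5]
finger_gap: 0.0851
grip_force: 0.0
```

```bash
python3 - <<'E'
from h import *
s=ctrl.observe();print(s['tool_pos'],np.degrees(s['eef_rot']),s['contact_force'])
c=shot("wrist","w14")
m=cv2.inRange(c["hsv"],np.array((15,100,60)),np.array((34,255,255)))
for r in rects(c,m,.092): print(r)
for r in rects(c,mask(c,"white"),.05): print("white",r)
go(520,-197,100,182)
E
```

```text
[ 0.51846808 -0.19647041  0.19780684] [ 1.79920522e+02 -1.29587934e-01 -1.77934895e+02] [0.13324125 0.67431578 0.45467145]
[518.4, -196.5, 102.6, 67.5, 2.0, 256, 183]
[442.5, -197.2, 91.1, 15.9, -88.0, 258, 101]
white [712.0, -191.3, 89.0, 41.6, -86.9, 253, 323]
white [543.9, 6.3, 169.7, 121.5, 0.4, 433, 179]
white [502.5, -193.8, 191.8, 121.7, 2.0, 259, 148]
white [444.5, -348.0, 139.9, 107.0, 6.4, 101, 88]
az 0.1  x -1.5 y -0.6 z 97.8
```

View pics/w14.png

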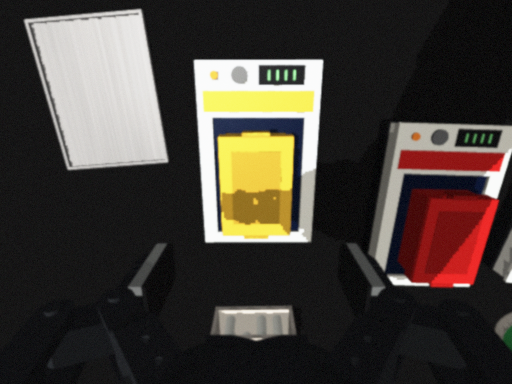

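The lid sits square on the chamber at (256,183), on the yellow warmer. I'll close the fingers and press on mid-top.

>>> jog_arm:
  motion:
    - {"ax": 0,"ay": 0,"az": 0,"x": -1,"y": 0,"z": 15,"hand": 1}
    - {"ax": 0,"ay": 0,"az": 0,"x": 0,"y": 0,"z": 20,"hand": 1}
    - {"ax": 0,"ay": 0,"az": 0,"x": 0,"y": 0,"z": 20,"hand": 1}
    - {"ax": 0,"ay": 0,"az": 0,"x": 0,"y": 0,"z": 15,"hand": 1}
    - {"ax": 0,"ay": 0,"az": 0,"x": 0,"y": 0,"z": 10,"hand": 1}
    - {"ax": 0,"ay": 0,"az": 0,"x": 0,"y": 0,"z": 10,"hand": 1}
    - {"ax": 0,"ay": 0,"az": 0,"x": 0,"y": 0,"z": 6,"hand": 1}
    - {"ax": 0,"ay": 0,"az": 0,"x": 0,"y": 0,"z": 4,"hand": 1}
    - {"ax": 0,"ay": 0,"az": 0,"x": 0,"y": 0,"z": 0,"hand": 1}
    - {"ax": 0,"ay": 0,"az": 0,"x": 0,"y": 0,"z": 0,"hand": 1}

```text
time_s: 47.75
tool_pos: [0.5205, -0.1968, 0.0998]
eef_rot: [3.141, 0.001, -3.105]
contact_force: [0.6, -0.2, 0.2]
finger_gap: 0.0001
grip_force: 0.0
```

>>> jog_arm:
  motion:
    - {"ax": 0,"ay": 0,"az": 0,"x": 0,"y": 0,"z": 1,"hand": 1}
    - {"ax": 0,"ay": 0,"az": 0,"x": 0,"y": 0,"z": 1,"hand": 1}
    - {"ax": 0,"ay": 0,"az": 0,"x": 0,"y": 0,"z": 1,"hand": 1}
    - {"ax": 0,"ay": 0,"az": 0,"x": 0,"y": 0,"z": 0,"hand": 1}
    - {"ax": 0,"ay": 0,"az": 0,"x": 0,"y": 0,"z": 0,"hand": 1}

```text
time_s: 48.25
tool_pos: [0.5203, -0.1967, 0.0964]
eef_rot: [3.141, 0.0, -3.106]
contact_force: [-1.1, 0.7, 0.9]
finger_gap: -0.0
grip_force: 0.0
```

>>> jog_arm:
  motion:
    - {"ax": 0,"ay": 0,"az": 0,"x": 0,"y": 0,"z": 1,"hand": 1}
    - {"ax": 0,"ay": 0,"az": 0,"x": 0,"y": 0,"z": 1,"hand": 1}
    - {"ax": 0,"ay": 0,"az": 0,"x": 0,"y": 0,"z": 1,"hand": 1}
    - {"ax": 0,"ay": 0,"az": 0,"x": 0,"y": 0,"z": 1,"hand": 1}
    - {"ax": 0,"ay": 0,"az": 0,"x": 0,"y": 0,"z": 0,"hand": 1}
    - {"ax": 0,"ay": 0,"az": 0,"x": 0,"y": 0,"z": 0,"hand": 1}

```text
time_s: 48.85
tool_pos: [0.5203, -0.1967, 0.0924]
eef_rot: [3.141, 0.0, -3.106]
contact_force: [0.3, 0.2, -1.9]
finger_gap: -0.0003
grip_force: 0.0
```

>>> jog_arm:
  motion:
    - {"ax": 0,"ay": 0,"az": 0,"x": 0,"y": 0,"z": 0.5,"hand": 1}
    - {"ax": 0,"ay": 0,"az": 0,"x": 0,"y": 0,"z": 0.5,"hand": 1}
    - {"ax": 0,"ay": 0,"az": 0,"x": 0,"y": 0,"z": 0,"hand": 1}
    - {"ax": 0,"ay": 0,"az": 0,"x": 0,"y": 0,"z": 0,"hand": 1}

```text
time_s: 49.25
tool_pos: [0.5204, -0.1968, 0.0916]
eef_rot: [3.141, 0.0, -3.106]
contact_force: [0.5, 0.0, 1.9]
finger_gap: 0.0001
grip_force: 1.0
```

Contact is at about 91.8 mm. I'll press on, about 10 N per mm.

>>> jog_arm:
  motion:
    - {"ax": 0,"ay": 0,"az": 0,"x": 0,"y": 0,"z": 0.4,"hand": 1}
    - {"ax": 0,"ay": 0,"az": 0,"x": 0,"y": 0,"z": 0.4,"hand": 1}
    - {"ax": 0,"ay": 0,"az": 0,"x": 0,"y": 0,"z": 0,"hand": 1}
    - {"ax": 0,"ay": 0,"az": 0,"x": 0,"y": 0,"z": 0,"hand": 1}

```text
time_s: 49.65
tool_pos: [0.5204, -0.1967, 0.0907]
eef_rot: [3.141, 0.0, -3.106]
contact_force: [0.3, -0.1, 3.2]
finger_gap: -0.0003
grip_force: 1.8
```

>>> jog_arm:
  motion:
    - {"ax": 0,"ay": 0,"az": 0,"x": 0,"y": 0,"z": 0.3,"hand": 1}
    - {"ax": 0,"ay": 0,"az": 0,"x": 0,"y": 0,"z": 0,"hand": 1}
    - {"ax": 0,"ay": 0,"az": 0,"x": 0,"y": 0,"z": 0,"hand": 1}

```text
time_s: 49.95
tool_pos: [0.5204, -0.1968, 0.0904]
eef_rot: [3.141, 0.0, -3.106]
contact_force: [-0.3, 0.1, 4.6]
finger_gap: -0.0002
grip_force: 2.2
```

>>> jog_arm:
  motion:
    - {"ax": 0,"ay": 0,"az": 0,"x": 0,"y": 0,"z": 0.5,"hand": 1}
    - {"ax": 0,"ay": 0,"az": 0,"x": 0,"y": 0,"z": 0.5,"hand": 1}
    - {"ax": 0,"ay": 0,"az": 0,"x": 0,"y": 0,"z": 0,"hand": 1}
    - {"ax": 0,"ay": 0,"az": 0,"x": 0,"y": 0,"z": 0,"hand": 1}

```text
time_s: 50.35
tool_pos: [0.5199, -0.1965, 0.0889]
eef_rot: [3.141, -0.001, -3.105]
contact_force: [-1.1, -0.4, 0.9]
finger_gap: -0.0002
grip_force: 0.0
```

>>> jog_arm:
  motion:
    - {"ax": 0,"ay": 0,"az": 0,"x": 0,"y": 0,"z": 0.5,"hand": 1}
    - {"ax": 0,"ay": 0,"az": 0,"x": 0,"y": 0,"z": 0.5,"hand": 1}
    - {"ax": 0,"ay": 0,"az": 0,"x": 0,"y": 0,"z": 0,"hand": 1}
    - {"ax": 0,"ay": 0,"az": 0,"x": 0,"y": 0,"z": 0,"hand": 1}

```text
time_s: 50.75
tool_pos: [0.5203, -0.1967, 0.0883]
eef_rot: [3.141, 0.0, -3.106]
contact_force: [-0.5, 0.5, 0.3]
finger_gap: -0.0001
grip_force: 0.1
```

>>> jog_arm:
  motion:
    - {"ax": 0,"ay": 0,"az": 0,"x": 0,"y": 0,"z": 1,"hand": 1}
    - {"ax": 0,"ay": 0,"az": 0,"x": 0,"y": 0,"z": 1,"hand": 1}
    - {"ax": 0,"ay": 0,"az": 0,"x": 0,"y": 0,"z": 0.7,"hand": 1}
    - {"ax": 0,"ay": 0,"az": 0,"x": 0,"y": 0,"z": 0.5,"hand": 1}
    - {"ax": 0,"ay": 0,"az": 0,"x": 0,"y": 0,"z": 0,"hand": 1}
    - {"ax": 0,"ay": 0,"az": 0,"x": 0,"y": 0,"z": 0,"hand": 1}

```text
time_s: 51.35
tool_pos: [0.5204, -0.1967, 0.0852]
eef_rot: [3.141, 0.0, -3.105]
contact_force: [-0.2, 0.1, 1.3]
finger_gap: 0.0001
grip_force: 0.6
```

>>> jog_arm:
  motion:
    - {"ax": 0,"ay": 0,"az": 0,"x": 0,"y": 0,"z": 0.4,"hand": 1}
    - {"ax": 0,"ay": 0,"az": 0,"x": 0,"y": 0,"z": 0.4,"hand": 1}
    - {"ax": 0,"ay": 0,"az": 0,"x": 0,"y": 0,"z": 0,"hand": 1}
    - {"ax": 0,"ay": 0,"az": 0,"x": 0,"y": 0,"z": 0,"hand": 1}

```text
time_s: 51.75
tool_pos: [0.5204, -0.1967, 0.085]
eef_rot: [3.141, 0.001, -3.106]
contact_force: [-2.1, 1.3, 8.2]
finger_gap: 0.0001
grip_force: 4.3
```

Top at 85.0 mm, which is home. One firmer press to about 15 N, then retreat and check everything.

>>> jog_arm:
  motion:
    - {"ax": 0,"ay": 0,"az": 0,"x": 0,"y": 0,"z": 0.6,"hand": 1}
    - {"ax": 0,"ay": 0,"az": 0,"x": 0,"y": 0,"z": 0,"hand": 1}
    - {"ax": 0,"ay": 0,"az": 0,"x": 0,"y": 0,"z": 0,"hand": 1}

```text
time_s: 52.05
tool_pos: [0.5204, -0.1967, 0.085]
eef_rot: [-3.142, 0.001, -3.105]
contact_force: [-4.4, 1.5, 14.4]
finger_gap: -0.0002
grip_force: 7.1
```

>>> jog_arm:
  motion:
    - {"ax": 0,"ay": 0,"az": 0,"x": 0,"y": 0,"z": -3,"hand": 1}
    - {"ax": 0,"ay": 0,"az": 0,"x": 0,"y": 0,"z": -10,"hand": 1}
    - {"ax": 0,"ay": 0,"az": 0,"x": 0,"y": 0,"z": -30,"hand": 1}
    - {"ax": 0,"ay": 0,"az": 0,"x": 0,"y": 0,"z": -40,"hand": 1}
    - {"ax": 0,"ay": 0,"az": 0,"x": 0,"y": 0,"z": -30,"hand": 1}
    - {"ax": 0,"ay": 0,"az": 0,"x": 40,"y": 0,"z": -20,"hand": 1}
    - {"ax": 0,"ay": 0,"az": 0,"x": 40,"y": 0,"z": 0,"hand": 1}
    - {"ax": 0,"ay": 0,"az": 0,"x": 30,"y": 0,"z": 0,"hand": 1}
    - {"ax": 0,"ay": 0,"az": 0,"x": 0,"y": 0,"z": 0,"hand": 1}
    - {"ax": 0,"ay": 0,"az": 0,"x": 0,"y": 0,"z": 0,"hand": 1}

```text
time_s: 53.05
tool_pos: [0.4105, -0.201, 0.2175]
eef_rot: [-3.141, 0.002, -3.106]
contact_force: [-0.0, -0.4, -0.3]
finger_gap: 0.0001
grip_force: 0.0
```

```bash
python3 - <<'E'
from h import *
c=shot("wrist")
for n,z in (("yellow",.085),("white",.05)):
    for r in rects(c,mask(c,n),z): print(n,r)
c=shot("top")
for n,z in (("red",.085),("blue",.085),("yellow",.085),("white",.05)):
    for r in rects(c,mask(c,n),z,mode=cv2.RETR_CCOMP if n=="white" else 0):
        if r[6]>90: print("top",n,r)
c=shot("side"); cv2.imwrite("pics/s2.png",cv2.resize(c["pixels"][130:280,180:360,::-1],None,fx=4,fy=4))
print(ctrl.observe()["time_s"])
E
```

```text
yellow [482.3, -196.2, 67.7, 51.0, -89.9, 259, 238]
yellow [431.6, -196.4, 93.7, 15.3, -88.0, 260, 199]
white [568.3, 106.7, 187.4, 58.9, 17.7, 496, 295]
white [518.7, 2.8, 130.8, 129.5, 0.3, 414, 248]
white [482.1, -194.6, 155.8, 122.6, 2.0, 260, 219]
white [431.4, -349.8, 142.0, 108.7, 6.4, 124, 178]
top red [570.7, -0.3, 102.5, 68.3, 0.5, 251, 195]
top blue [494.4, 174.0, 96.5, 12.6, 84.0, 194, 220]
top blue [570.9, 171.8, 107.5, 69.5, -6.3, 195, 195]
top yellow [444.5, -194.6, 96.5, 13.8, -87.6, 314, 236]
top yellow [517.7, -199.3, 99.2, 68.5, 0.3, 315, 213]
top white [59.0, -802.8, 143.0, 41.3, -1.3, 506, 359]
top white [88.2, -50.4, 193.3, 64.1, 58.2, 266, 350]
top white [74.5, -299.6, 187.0, 125.7, -4.6, 350, 356]
top white [222.5, -377.7, 78.7, 45.0, 63.9, 370, 306]
top white [213.6, -482.9, 152.5, 36.3, -22.6, 403, 310]
top white [262.6, -385.9, 156.8, 153.7, 66.4, 369, 286]
top white [457.4, -363.5, 138.6, 121.9, 6.5, 367, 228]
top white [501.3, -199.9, 195.5, 125.5, 2.2, 313, 224]
top white [521.5, -199.4, 125.9, 91.7, 2.8, 313, 212]
top white [553.2, 1.1, 194.7, 124.3, 0.3, 250, 205]
top white [495.6, 0.7, 111.3, 22.2, -89.7, 251, 220]
top white [572.1, -0.4, 124.5, 89.5, 0.4, 251, 195]
top white [551.4, 173.1, 195.7, 125.6, -6.2, 196, 202]
top white [493.6, 179.0, 112.2, 25.5, 84.0, 194, 220]
top white [571.3, 171.5, 125.5, 92.5, -6.1, 197, 196]
top white [755.1, 194.8, 60.9, 58.1, -89.5, 190, 138]
top white [756.4, -197.5, 116.6, 72.9, -87.1, 313, 138]
53.2
```

View pics/s2.png

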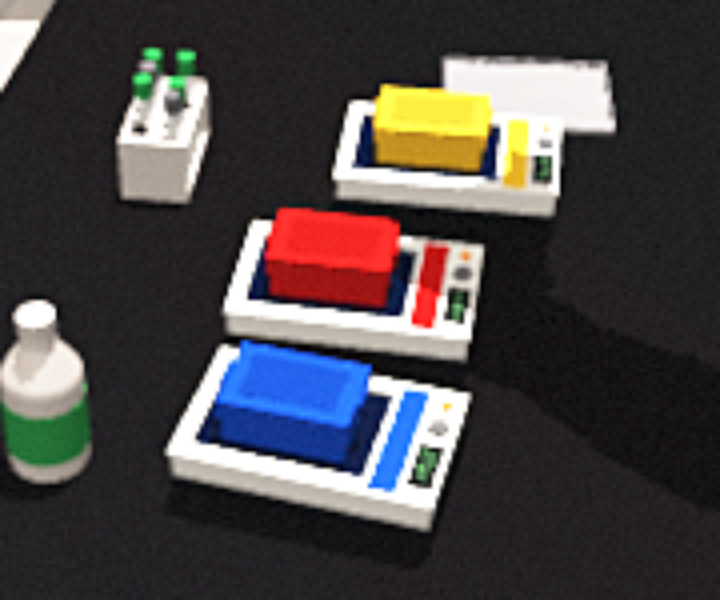

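Each chamber sits square on the warmer of its own colour: yellow (435,130), red (330,255), blue (290,400). All are within about 4 mm of centre, the lid is home, the bystanders haven't moved, and the arm is clear.

```bash
python3 -c "
from station import ctrl
print(ctrl.close_job())"
```

```text
the job is handed in; nothing more can be done
None
```

I handed the job in at about 53 s: all three chambers are on their own colour's warmers, centred within about 5 mm, the yellow lid is snapped home, and the bottle and tube rack have not moved; no verdict was returned.

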